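Dispense a stroke of buffer into the beaker

ROBOT

A 6-joint arm with a two-finger parallel gripper is mounted at the origin on a cart in front of the work surface, level with it; the furniture and walls round the work are solid. World frame = base frame: x ahead of the robot, y to its left, z up, the work surface at z = 0. Lengths are in mm, angles in degrees, forces in N, time in s.
With the tool pointing down it reaches from about 350 to 850 mm from the base axis. Payload 8.1 kg.
Tool frame: the origin (TCP) lies midway between the tips of the shut fingers; the grasp point (between the pads) lies hold_point_z behind it (hold_point_z is the distance from the TCP to the grasp point, in mm); z points along the fingers, x is the direction in which the jaws open and shut, and the axes are right-handed (so a half turn about z gives the same grasp; the last joint's range is limited). The gripper opens to 85 mm and grips with 20 to 120 N. Pads are 22 mm wide; open, the fingers measure 114 mm over their backs; the gripper's body (76 mm by 85 mm) begins 54 mm behind the grasp point. The pads swing forward as they close: fully open they stand 13 mm farther back than shut.
Start: joints at [63.404, 7.471, 85.268, -0, 87.261, -4.893], TCP at [221.863, 557.478, 231.292] pointing down, gripper open.
Joint ranges: [-169.43, 169.43], [-51.17, 129.36], [1.28, 143.12], [-76.62, 256.62], [0, 156.53], [-152.29, 152.29]. Speed limits (degrees/s): [136.94, 136.94, 159.86, 180, 180, 180].

INTERFACE

Orientations are given as [roll, pitch, yaw] about the fixed x, y, z axes, in that order (R = Rz(yaw) Ry(pitch) Rx(roll)).
In Python, from bench import * gives the robot as it stands.
- The arm moves only by the shell command python3 -m pendant 'ROWS' [OPENING] [FORCE]. ROWS is JSON, a list that holds one entry, the list of rows, each a list of 4 numbers: the shift along the tool's x, y, z normalised to -1 to 1, where 1 is 0.02 m, then the turn about the tool's z normalised to -1 to 1, where 1 is 0.08 rad. A call has exactly 10 rows; each row shifts and turns the pose as measured when the row begins, along the tool's axes as they then stand; what a row does not reach is not made up. A row lasts 1/12 s, in which the tool goes at most 41.7 mm and 7.16 degrees, less where a joint would pass 70% of its speed; a pose out of reach is approached as far as the arm can. A call with a number of a shift or a turn outside -1 to 1 is refused whole. A call with a gripper value outside its range is refused whole. OPENING is the gripper's target within -1 to 1 (fully open at 1, half-way at 0, shut at -1), set as the call begins (- or left out, the last holds). The fingers move at their own pace and stop on an object; FORCE is the grip in N (left out, the last holds). Time passes only in rows, so rows that do not move let the fingers close, or fill a call up. It gives the time, the measured TCP pose, the force and the opening at its end, in the units of the state.
- sense(): the state, without advancing time (a new reading comes with each control period).
- snapshot(name): name is "scene" or "top"; returns the picture (384x512x3 uint8, red, green, blue); there is no depth.
- calibration(name): a dict with "mtx" (3x3 intrinsics, pixels), "D" ([k1, k2, p1, p2, k3] as OpenCV has them; the pictures are not rectified), "world_to_cam" (4x4, takes a point from world to camera coordinates). Camera axes: x right, y down, z forward; pixel columns grow to the right and rows downward; lengths in mm; the calibration is good to about 2 mm. A picture is of the moment at which its call begins. calibration takes no time and is no camera call.
- hand_in(): hands the job in, once; it reports no verdict.
The state is a dict: "time": time; "joint_pos": joint angles; "qd": joint speeds; "joint_efforts": joint torques, N m; "tool_pos": TCP position; "tcp_rot": TCP orientation; "ft_force": force on the tool from outside, world axes, zero at the start; "wrist_torque": the same for the moment, N m; "finger_gap": finger opening in mm.
Only numpy, scipy, OpenCV 4.12 (cv2) and the standard library are available. Lean on these libraries where they do the work, as an engineer would, in place of code of your own. Each camera call takes 0.05 s, during which the arm holds its last target.

TASK

Take a stroke of buffer from the pump bottle: stand the glass beaker upright on the drip plate, centred under the pump's spout, and let go of it; then press the pump head all the way down and let it come fully up again. The beaker stays under the spout, is set down and not dropped or tipped, and the pump must not be worked before the beaker is under it. Leave the plain bottle and the dropper bottle beside the stand where they are.

Things in the scene. Friction and masses are not known exactly. Their poses are not given: they have to be found in the camera images.
- stand: Stand fixed to the worktop: metal plate 172x104 mm, top 6 mm up, with a dark collar (81 mm across, 32 mm high) holding a translucent bottle 70 mm in diameter with a blue cap (50 mm, top 146 mm up). Origin: on the worktop on the bottle's axis. Plate reaches 129 mm in front (-x), 43 mm behind, 52 mm each side (y). The spout points to -x, about to the robot, over drain slots in the plate
- pump (a joint): The white sprung pump head on the bottle, one with its spout: 0 up at rest, grows in metres as it is pressed straight down, 0.016 at its stop. It needs about 4 N to start and 12 N at the stop, and rises by itself
- pump_pad (a point): Centre of the flat top of the round white pump head (43 mm across) where it is pressed, on the bottle's axis, 226 mm above the worktop when up; moves with the head. Axes as the stand's. The spout, an 11 mm thick tube, leaves it 16 to 27 mm below the top towards -x
- spout (a point): Mouth of the spout, pointing down, 85 mm in front (-x) of the bottle's axis, 177 mm above the worktop when up (161 mm when pressed). The beaker's place is on the plate straight below. Axes as the stand's
- beaker: Clear glass beaker, 70 mm high, 50 mm across at the foot, 55 at the rim, walls about 3 mm, about 70 g, on the worktop at the start. Origin: centre of its underside, z up. Grip it across its outside. At its place under the spout there is no room above for a gripper: hold it with the tool leaning 30 to 45 degrees from vertical, back over the open (-x) end of the plate
- plain_bottle: Translucent reagent bottle with a blue cap and without a pump, 58 mm diameter, 110 mm high, loose, standing to the right (-y) of the stand; not to be disturbed. Origin at the centre of its underside, z up
- dropper: Small brown dropper bottle, 33 mm diameter, 102 mm high, loose, standing to the left (+y) of the stand; not to be disturbed. Origin at the centre of its underside, z up

How it is judged:
By the outcome, as a careful person would: the job done as asked, in the order asked, and still so for the second after the job is handed in, with the robot touching nothing.
It also fails if it takes over 51 s, if anything falls off the work surface, if the arm or the gripper's body presses on something with over 40 N, if the wrist force passes 120 N, or if a joint passes its speed limit or range.

## Working session

There is one attempt and no reset: what is moved stays moved. The work goes in short steps, Python scripts to look and compute and a shell command to move; the robot and the scene stay as the last step left them, time stands still between calls to the robot, and variables do not carry over. Pictures are saved under pics/ and viewed, and the job is handed in when it is done.

```bash
ls; mkdir -p pics
python3 - <<'E'
from bench import *
import cv2
s=sense();print(s)
for n in("scene","top"):
    cv2.imwrite(f"pics/{n}0.png",snapshot(n)[:,:,::-1]);c=calibration(n);print(c)
import bench;print([x for x in dir(bench) if x[0]!='_'])
try: print(hold_point_z)
except Exception as e: print(e)
E
```

```text
pics
{'time': 0.0, 'joint_pos': array([ 6.34028584e+01,  7.51626642e+00,  8.53308575e+01, -4.97810207e-04,
        8.72599960e+01, -4.89289398e+00]), 'qd': array([ 0.04081128, -0.04673217, -0.07412829, -0.1370495 , -0.02952123,
       -0.03981548]), 'joint_efforts': array([-1.14124927e-03, -5.69375145e+01, -5.00567830e+01, -1.54210798e-04,
        1.42360645e-02,  3.71605449e-05]), 'tool_pos': array([221.62125092, 556.97409032, 230.21721801]), 'tcp_rot': array([-1.79991359e+02,  1.06771962e-01,  6.82957847e+01]), 'ft_force': array([ 0.87205605,  0.35169196, -0.15707903]), 'wrist_torque': array([ 0.04139759, -0.0343659 ,  0.05494769]), 'finger_gap': 85.611018845154}
{'mtx': array([[491.05723571,   0.        , 258.42295245],
       [  0.        , 491.05723571, 185.15799504],
       [  0.        ,   0.        ,   1.        ]]), 'D': array([0.00246681, 0.        , 0.        , 0.        , 0.        ]), 'world_to_cam': array([[-8.83572862e-01, -4.68274854e-01, -4.20227193e-03,
         4.63398272e+02],
       [-3.34093157e-01,  6.36627002e-01, -6.95045195e-01,
         3.70438694e+02],
   
[... 168 characters left out ...]

{'mtx': array([[351.3033141 ,   0.        , 255.6139918 ],
       [  0.        , 351.3033141 , 183.26377606],
       [  0.        ,   0.        ,   1.        ]]), 'D': array([-0.10372764,  0.        ,  0.        ,  0.        ,  0.        ]), 'world_to_cam': array([[ 7.26978091e-03, -9.99973566e-01, -1.30753069e-04,
        -8.19642813e+01],
       [-9.94152277e-01, -7.21337180e-03, -1.07746076e-01,
         5.82702785e+02],
       [ 1.07742285e-01,  9.13278827e-04, -9.94178438e-01,
         9.49920934e+02],
       [ 0.00000000e+00,  0.00000000e+00,  0.00000000e+00,
         1.00000000e+00]])}
['PlanningError', 'calibration', 'hand_in', 'hold_point_z', 'sense', 'snapshot']
18.700000000000003
```

View pics/scene0.png

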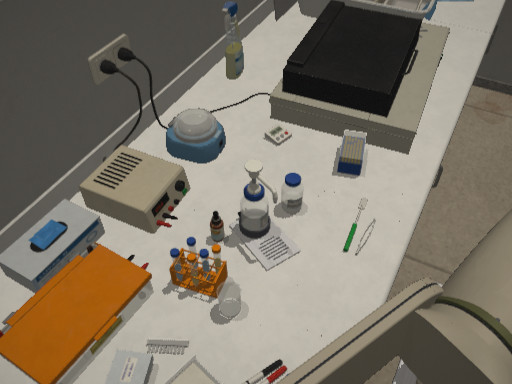

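View pics/top0.png

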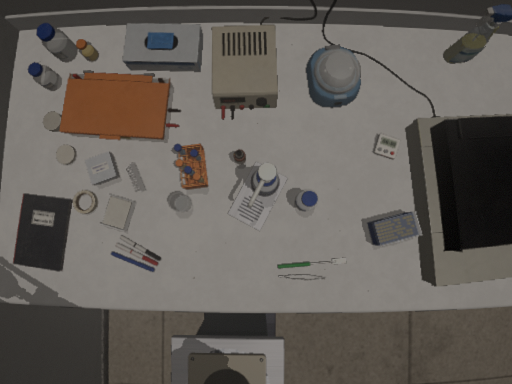

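Run:
```python
import cv2
a=cv2.imread("pics/scene0.png");b=cv2.imread("pics/top0.png")
cv2.imwrite("pics/sz.png",cv2.resize(a[140:330,150:350],None,fx=4,fy=3.15*4/3.15*0+4,interpolation=cv2.INTER_CUBIC)[:600] if 0 else cv2.resize(a[150:330,150:330],(600,600),interpolation=cv2.INTER_CUBIC))
cv2.imwrite("pics/tz.png",cv2.resize(b[130:250,165:325],(800,600),interpolation=cv2.INTER_CUBIC))
```

```text
(no output)
```

View pics/sz.png

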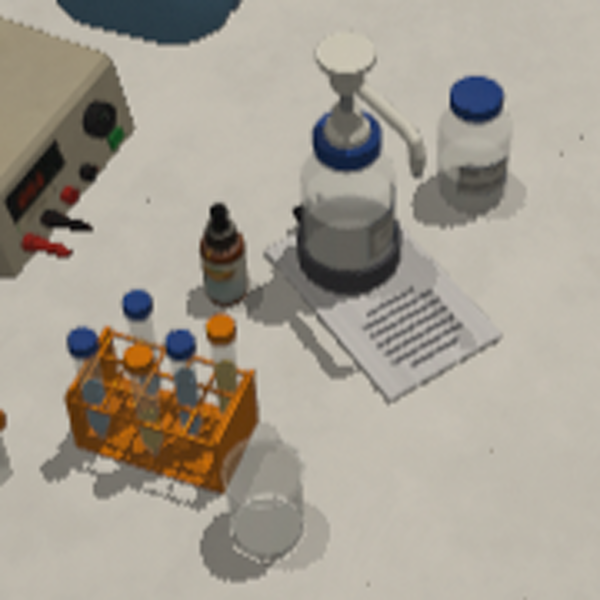

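View pics/tz.png

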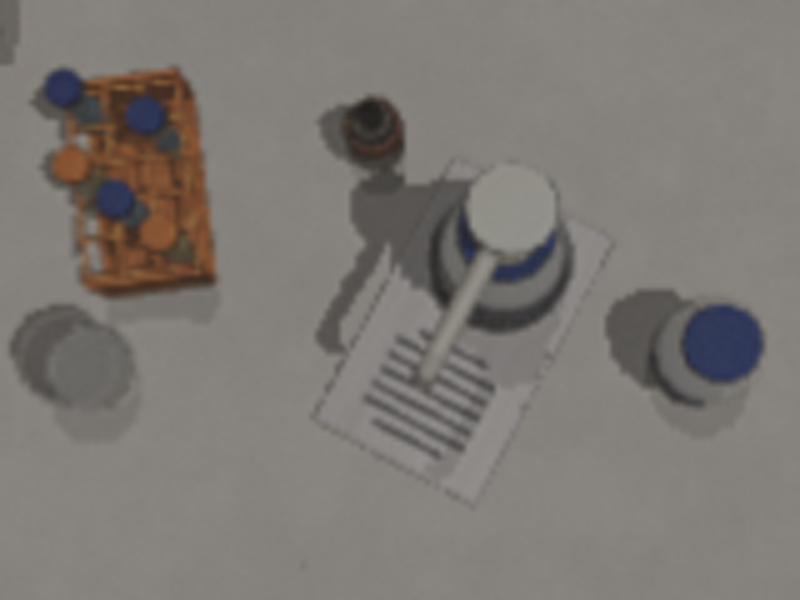

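```bash
cat > h.py <<'E'
import numpy as np,cv2
from bench import *
def ray(n,p):
    c=calibration(n);M=np.array(c["world_to_cam"]);R=M[:3,:3];t=M[:3,3]
    u=cv2.undistortPoints(np.array([[p]],float),np.array(c["mtx"]),np.array(c["D"]))[0,0]
    d=R.T@np.array([u[0],u[1],1]);return -R.T@t,d/np.linalg.norm(d)
def onz(n,p,z):
    o,d=ray(n,p);return o+d*(z-o[2])/d[2]
def two(p,q):
    o1,d1=ray("scene",p);o2,d2=ray("top",q)
    A=np.array([d1,-d2]).T;s=np.linalg.lstsq(A,o2-o1,rcond=None)[0]
    a=o1+d1*s[0];b=o2+d2*s[1];return (a+b)/2,np.linalg.norm(a-b)
def px(n,P):
    c=calibration(n);M=np.array(c["world_to_cam"]);r,_=cv2.Rodrigues(M[:3,:3])
    return cv2.projectPoints(np.array([P],float),r,M[:3,3],np.array(c["mtx"]),np.array(c["D"]))[0][0,0]
E
python3 - <<'E'
from h import *
np.set_printoptions(precision=1,suppress=True)
T=lambda x,y:((x+.5)/5+165-.5,(y+.5)/5+130-.5)
S=lambda x,y:((x+.5)/3.3333+150-.5,(y+.5)/3.3333+150-.5)
cs=[onz("top",T(*p),6) for p in[(313,417),(475,506),(613,240),(455,158)]]
for c in cs:print("corner",c)
print("len",np.linalg.norm(cs[0]-cs[1]),np.linalg.norm(cs[1]-cs[2]),np.linalg.norm(cs[0]-cs[3]))
for p in[(265,253),(392,402),(500,337)]:print("scorner",onz("scene",S(*p),6))
print("pad top",onz("top",T(511,209),226),"scene",onz("scene",S(346,52),226),two(S(346,52),T(511,209)))
print("spout",onz("top",T(426,380),180),"scene",onz("scene",S(418,172),177),)
print("beaker rim",onz("top",T(91,364),70),"scene foot",onz("scene",S(267,530),2), "scene rim",onz("scene",S(262,470),70))
print("plain cap top",onz("top",T(722,342),110),onz("scene",S(477,95),110))
print("dropper top",onz("top",T(372,113),102),onz("scene",S(218,210),102))
print("rack",[onz("top",T(*p),z) for p,z in [((213,280),0),((90,295),0),((180,70),0)]])
for p in[(65,88),(145,115),(70,164),(116,199),(160,232)]:print(onz("top",T(*p),85))
print([two(S(221,328),T(160,232)),two(S(180,345),T(116,199))])
E
```

```text
corner [500.4   2.5   6. ]
corner [450.8 -90.    6. ]
corner [ 603.1 -168.4    6. ]
corner [650.1 -77.2   6. ]
len 104.92627622615055 171.27613897019526 169.6308901471966
scorner [647.9 -69.8   6. ]
scorner [496.4   7.5   6. ]
scorner [451.4 -81.6   6. ]
pad top [ 589.2 -102.8  226. ] scene [588.1 -97.9 226. ] (array([ 590.3, -102.8,  220.7]), np.float64(0.8827410621419284))
spout [514.2 -64.6 180. ] scene [513.9 -61.8 177. ]
beaker rim [526.1 117.   70. ] scene foot [525.5 137.3   2. ] scene rim [528.  133.2  70. ]
plain cap top [ 537.8 -214.9  110. ] [ 535.4 -209.   110. ]
dropper top [657.2 -33.7 102. ] [654.6 -22.7 102. ]
rack [array([578.9,  62. ,   0. ]), array([569.6, 133.4,   0. ]), array([702.5,  84.4,   0. ])]
[673.4 132.6  85. ]
[658.8  88.8  85. ]
[632.1 128.4  85. ]
[613.3 103.   85. ]
[595.7  79.   85. ]
[(array([592.,  74., 114.]), np.float64(0.05578509518010992)), (array([609.4,  97.7, 112.4]), np.float64(0.39694771431120107))]
```

Run:
```python
import cv2
a=cv2.imread("pics/scene0.png");b=cv2.imread("pics/top0.png")
f=lambda im,x,y:cv2.convertScaleAbs(cv2.resize(im[y:y+60,x:x+60],(600,600),interpolation=cv2.INTER_CUBIC),alpha=1.0)
def st(i):
    i=i.astype(float);lo,hi=i.min(),i.max();return ((i-60)/(170-60)*255).clip(0,255).astype('uint8')
cv2.imwrite("pics/sb.png",f(a,200,270));cv2.imwrite("pics/tb.png",st(f(b,155,170)))
```

```text
(no output)
```

View pics/sb.png

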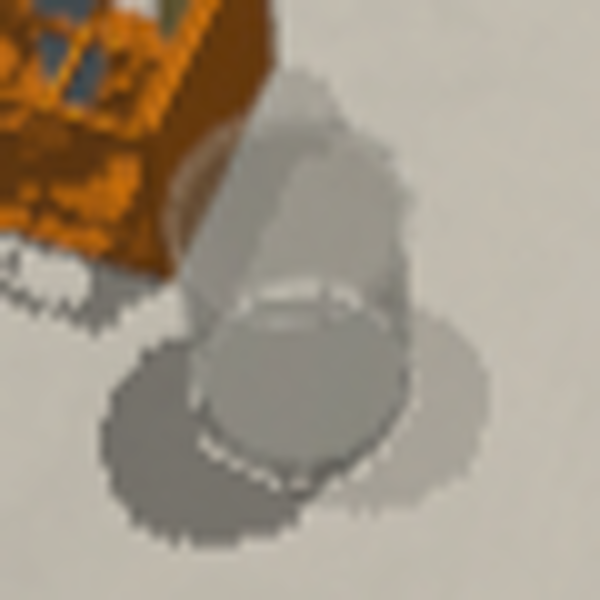

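View pics/tb.png

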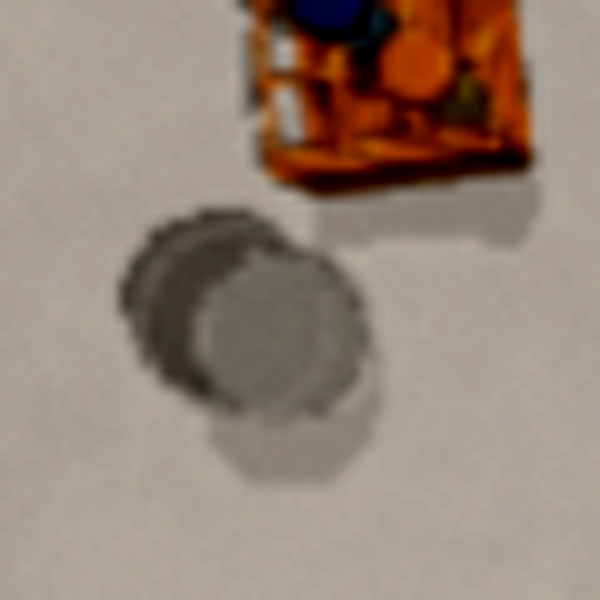

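Run:
```python
from h import *
np.set_printoptions(precision=1,suppress=True)
f=onz("top",(155+28.0,170+33.0),1);print(f,onz("scene",(229.6,308.6),1))
for P in([f[0],f[1],1],[f[0],f[1]+5,1],[f[0],f[1],70]):print(px("top",P)-[155,170],px("scene",P)-[200,270])
```

```text
[528.  130.8   1. ] [526.2 136.9   1. ]
[28. 33.] [30.3 36.2]
[26.3 33. ] [29.2 37.9]
[22.7 31.7] [28.8 19.8]
```

```bash
R='[-0.75,1,-0.5,0]'; python3 -m pendant '[[[-0.75,1,-0.5,0],[-0.75,1,-0.5,0],[-0.75,1,-0.5,0],[-0.75,1,-0.5,0],[-0.75,1,-0.5,0],[-0.75,1,-0.5,0],[-0.75,1,-0.5,0],[-0.75,1,-0.5,0],[-0.75,1,-0.5,0],[-0.75,1,-0.5,0]]]' 1 30
```

```text
time: 0.93
tool_pos: [351.6, 335.4, 325.1]
tcp_rot: [-179.7, 1.0, 68.8]
ft_force: [0.5, 0.1, 0.1]
finger_gap: 85.6
```

```bash
python3 -m pendant '[[[-0.8,1,0,-0.1],[-0.8,1,0,-0.1],[-0.8,1,0,-0.1],[-0.8,1,0,-0.1],[-0.8,1,0,-0.1],[-0.8,1,0,-0.1],[-0.8,1,0,-0.1],[-0.8,1,0,-0.1],[-0.8,1,0,-0.1],[-0.8,1,0,-0.1]]]'; python3 -m pendant '[[[-0.8,1,0,-0.1],[-0.8,1,0,-0.1],[-0.8,1,0,-0.1],[-0.8,1,0,-0.1],[-0.8,1,0,-0.1],[-0.8,1,0,-0.1],[-0.8,1,0,-0.1],[-0.8,1,0,-0.1],[-0.8,1,0,-0.1],[-0.8,1,0,-0.1]]]'
```

```text
time: 1.77
tool_pos: [492.3, 107.0, 326.8]
tcp_rot: [-179.5, 0.9, 73.6]
ft_force: [-0.8, 0.2, -0.4]
finger_gap: 85.4
time: 2.6
tool_pos: [650.6, -109.7, 321.1]
tcp_rot: [-178.9, 0.9, 78.3]
ft_force: [0.5, -0.4, 0.5]
finger_gap: 85.5
```

```bash
python3 -c "
from bench import *
print(sense()['joint_pos'],sense()['tool_pos'])"
```

```text
[-13.49883433  17.03702537  65.08738466  -0.95007077  98.90461997
 -91.97174183] [ 650.57845131 -109.66712653  321.11947868]
```

```bash
python3 -m pendant '[[[-1,1,0,0.35],[-1,1,0,0.35],[-1,1,0,0.35],[-1,1,0,0.35],[-1,1,0,0.35],[-1,1,0,0.35],[-1,1,0,0.35],[-1,1,0,0.35],[-1,1,0,0.35],[-1,1,0,0.35]]]';  python3 -c "
from bench import *
print(sense()['joint_pos'],sense()['tool_pos'])"
```

```text
time: 3.43
tool_pos: [767.8, -359.8, 307.5]
tcp_rot: [-178.9, 1.2, 62.4]
ft_force: [56.7, -26.8, 69.5]
finger_gap: 85.4
[-28.07288091  62.89459994   1.24983445  -1.30115354 116.89439063
 -91.06918598] [ 767.77204669 -359.83112236  307.51440139]
```

```bash
python3 -m pendant '[[[0,0.1,0,0],[0,0.2,0,0],[0,0.3,0,0],[0,0.3,0,0],[0,0.3,0,0],[0,0.3,0,0],[0,0.3,0,0],[0,0.3,0,0],[0,0.3,0,0],[0,0,0,0]]]';  python3 -c "
from bench import *
print(sense()['joint_pos'],sense()['tool_pos'])"
```

```text
time: 4.27
tool_pos: [777.5, -372.1, 268.9]
tcp_rot: [-178.8, 1.1, 62.1]
ft_force: [0.2, 0.5, 0.9]
finger_gap: 85.4
[-28.5090435   65.44658787   1.28438224  -1.22178393 114.45496347
 -91.13502651] [ 777.53636   -372.1192853  268.854464 ]
```

```bash
cat > k.py <<'E'
import numpy as np
from scipy.optimize import least_squares
from scipy.spatial.transform import Rotation as Ro
def Rx(a):return Ro.from_euler('x',a,degrees=True).as_matrix()
def Ry(a):return Ro.from_euler('y',a,degrees=True).as_matrix()
def Rz(a):return Ro.from_euler('z',a,degrees=True).as_matrix()
def fk(q,p):
    h,r0,L1,e,L2,Lt=p
    T=Rz(q[0]);P=np.array([0,0,h])+T@[r0,0,0]
    T=T@Ry(q[1]);P=P+T@[0,0,L1]
    T=T@Ry(q[2]);P=P+T@[e,0,L2]
    T=T@Rz(q[3])@Ry(q[4]);T=T@Rz(q[5])
    P=P+T@[0,0,Lt];return P,T
D=[([63.40286,7.51627,85.33086,0,87.26,-4.8929],[221.62,556.97,230.217]),
([-13.49883433,17.03702537,65.08738466,-0.95007077,98.90461997,-91.97174183],[650.58,-109.67,321.12]),
([-28.07288091,62.89459994,1.24983445,-1.30115354,116.89439063,-91.06918598],[767.77,-359.83,307.51]),
([-28.5090435,65.44658787,1.28438224,-1.22178393,114.45496347,-91.13502651],[777.536,-372.12,268.85])]
E
cat > k1.py <<'E'
from k import *
f=lambda p:np.concatenate([[*(fk(q,p)[0]-x)] for q,x in D])
s=least_squares(f,[300,0,450,0,450,200]);print(s.x,s.fun)
for q,x in D:print(Ro.from_matrix(fk(q,s.x)[1]).as_euler('xyz',degrees=True))
from bench import *
st=sense();print(st['tcp_rot'],st['tool_pos'])
E
python3 k1.py
```

```text
[-2361.2813344    -64.31130194   386.15376184   -39.73034284
   595.84163387 -2197.03981011] [ 41.36216426 -31.74127078  -1.54148493  12.32928089 -12.45340862
   4.19554362  -7.11143328   4.56460616  -1.0223852    2.27594771
  -2.91456511  -1.63167349]
[ 1.79990863e+02 -1.06739604e-01 -1.11704231e+02]
[ 178.94027004   -0.90518501 -101.65735663]
[ 178.94530615   -1.1514053  -117.57117011]
[ 178.79679547   -1.09877422 -117.85677575]
[-178.79679547    1.09877423   62.14322425] [ 777.53636   -372.1192853  268.854464 ]
```

```bash
sed -i 's/h,r0,L1,e,L2,Lt=p/h,r0,L1,e,L2,Lt,d,w=p/; s/T@\[r0,0,0\]/T@[r0,d,0]/; s/T=T@Rz(q\[3\])@Ry(q\[4\]);T=T@Rz(q\[5\])/T=T@Rz(q[3])@Ry(q[4]);P=P+T@[0,w,0];T=T@Rz(q[5]+180)/' k.py
cat > k1.py <<'E'
from k import *
f=lambda p:np.concatenate([np.concatenate([(fk(q,p)[0]-x) for q,x in D]),(np.array(p)-[300,0,400,0,400,250,50,0])*0.003])
s=least_squares(f,[300,0,450,0,450,200,45,0]);print(s.x.round(1),s.fun.round(2))
E
python3 k1.py
```

```text
[ 3.143e+02 -0.000e+00  3.691e+02  6.150e+01  5.534e+02  3.612e+02
  5.130e+01 -2.000e-01] [ 0.04 -0.03  0.    0.02  0.    0.    0.    0.02 -0.    0.01  0.02 -0.
  0.04 -0.   -0.09  0.18  0.46  0.33  0.   -0.  ]
```

```bash
cat >> k.py <<'E'
PP=[314.3,0,369.1,61.5,553.4,361.2,51.3,-.2]
LO=np.array([-169.43,-51.17,1.28,-76.62,0,-152.29]);HI=np.array([169.43,129.36,143.12,256.62,156.53,152.29])
def ik(q,P,T,w=1.0):
    def f(x):
        p,t=fk(x,PP);return np.concatenate([(p-P)/1000*w,Ro.from_matrix(t.T@T).as_rotvec()])
    s=least_squares(f,np.clip(q,LO+1e-6,HI-1e-6),bounds=(LO,HI),x_scale=10,xtol=1e-12,ftol=1e-12,gtol=1e-12)
    return s.x,s.fun
E
cat > k2.py <<'E'
from k import *
np.set_printoptions(precision=1,suppress=True)
for sg in(1,-1):
  for (r,z) in((450,300),(600,200),(600,450),(750,300)):
   for w in (1,5):
    q=np.array([50,0.,80,0,100,sg*150]);
    a=np.deg2rad(50);T=fk(np.array([50,20,60,0,100,sg*152]),PP)[1]
    q,_=ik(q,np.array([r*np.cos(a),r*np.sin(a),z]),T)
    for i in range(10):
        P,T=fk(q,PP); q,_=ik(q,P,T@Rz(np.rad2deg(.08)*sg),w)
    P,T=fk(q,PP);print(sg,r,z,w,q,P,T[:,2])
E
python3 k2.py
```

```text
1 450 300 1 [  9.6 -23.2 106.9   3.9  97.4 152.3] [386.1 141.6 293.2] [-0.   0.1 -1. ]
1 450 300 5 [ 25.7 -19.6 105.2  16.1  96.8 152.3] [310.3 315.9 295.5] [-0.2  0.2 -1. ]
1 600 200 1 [ 14.2   3.2  95.2   6.4  83.1 152.3] [510.3 223.5 182.1] [-0.1  0.1 -1. ]
1 600 200 5 [ 31.4   6.2  92.3  18.1  82.9 152.3] [402.7 436.5 194.6] [-0.2  0.3 -1. ]
1 600 450 1 [ 13.5   2.3  69.1   2.8 109.2 152.3] [523.9 195.4 440.9] [-0.  0. -1.]
1 600 450 5 [ 35.7   6.   65.1   9.5 108.4 152.3] [411.2 428.4 445.7] [-0.1  0.1 -1. ]
1 750 300 1 [ 17.6  23.1  61.9   4.9  95.7 152.3] [639.2 289.1 280. ] [-0.   0.1 -1. ]
1 750 300 5 [ 37.6  27.1  56.1  12.4  95.5 152.3] [501.6 548.4 294.9] [-0.1  0.2 -1. ]
-1 450 300 1 [  87.5  -12.3   99.    -5.4   95.2 -152.3] [  2.5 465.7 285.6] [ 0.1 -0.  -1. ]
-1 450 300 5 [  68.6  -13.5  101.3  -19.4   95.6 -152.3] [226.7 391.6 292.9] [ 0.3 -0.2 -0.9]
-1 600 200 1 [  82.5   11.8   87.2   -8.    83.3 -152.3] [ 77.2 593.7 170.7] [ 0.1 -0.1 -1. ]
-1 600 200 5 [  63.4   10.2   88.9  -21.    82.8 -152.3] [335.1 496.6 192.3] [ 0.3 -0.2 -0.9]
-1 600 450 1 [  83.2   11.3   60.    -3.1  109.5 -152.3] [ 40.2 610.6 435.3] [ 0. -0. -1.]
-1 600 450 5 [  58.8    8.6   62.5  -10.7  108.1 -152.3] [322.7 508.2 444.1] [ 0.2 -0.1 -1. ]
-1 750 300 1 [  79.1   30.8   52.9   -5.5   97.2 -152.3] [123.5 729.8 271.4] [ 0.1 -0.  -1. ]
-1 750 300 5 [  57.5   29.3   53.6  -13.7   95.4 -152.3] [429.6 611.7 293.3] [ 0.2 -0.1 -1. ]
```

```bash
cat > plan.py <<'E'
from h import *
import sys
# world goto with turning: prints rows (x,y,z,turn); args: tx ty tz turn_per_row nrows
def plan(goal,turn,n,zfirst=False,smax=1.0):
    from scipy.spatial.transform import Rotation as Ro
    s=sense();P=np.array(s['tool_pos']);R=Ro.from_euler('xyz',s['tcp_rot'],degrees=True).as_matrix()
    out=[]
    for k in range(n):
        d=R.T@(np.array(goal)-P)/20
        m=np.abs(d).max()
        if m>smax:d=d/m*smax
        d=np.round(d,2);out.append([*d,turn]);P=P+R@d*20
        R=R@Ro.from_euler('z',turn*.08).as_matrix()
    for i in range(0,n,10):print('[['+','.join('[%g,%g,%g,%g]'%tuple(r) for r in out[i:i+10])+']]')
    print(P)
if __name__=="__main__":
    a=[float(x) for x in sys.argv[1:]];plan(a[:3],a[3],int(a[4]),smax=a[5] if len(a)>5 else 1.0)
E
python3 plan.py 386 460 340 -1 20
```

```text
[[[0.75,-1,-0.09,-1],[0.88,-1,-0.1,-1],[1,-0.97,-0.1,-1],[1,-0.82,-0.09,-1],[1,-0.7,-0.09,-1],[1,-0.58,-0.08,-1],[1,-0.48,-0.08,-1],[1,-0.39,-0.08,-1],[1,-0.3,-0.08,-1],[1,-0.21,-0.07,-1]]]
[[[1,-0.13,-0.07,-1],[1,-0.05,-0.07,-1],[1,0.03,-0.07,-1],[1,0.11,-0.07,-1],[1,0.19,-0.07,-1],[1,0.28,-0.08,-1],[1,0.37,-0.08,-1],[1,0.46,-0.08,-1],[1,0.56,-0.08,-1],[1,0.67,-0.09,-1]]]
[585.88357199  34.45148948 303.64117444]
```

```bash
python3 -m pendant '[[[0.4,-0.5,-0.2,-0.6],[0.8,-1,-0.4,-1],[0.9,-1,-0.4,-1],[1,-0.9,-0.4,-1],[1,-0.8,-0.4,-1],[1,-0.65,-0.4,-1],[1,-0.5,-0.4,-1],[1,-0.4,-0.3,-1],[1,-0.3,-0.3,-1],[1,-0.2,-0.3,-1]]]';python3 plan.py 386 460 330 -1 20
```

```text
time: 5.1
tool_pos: [675.7, -165.9, 328.5]
tcp_rot: [-177.8, -0.4, 107.2]
ft_force: [0.3, 0.0, -0.6]
finger_gap: 85.2
[[[1,-0.13,0.01,-1],[1,-0.05,0.01,-1],[1,0.03,0.01,-1],[1,0.11,0.01,-1],[1,0.19,0.01,-1],[1,0.27,0.01,-1],[1,0.36,0.01,-1],[1,0.46,0.01,-1],[1,0.56,0.01,-1],[1,0.67,0.01,-1]]]
[[[1,0.79,0.01,-1],[1,0.93,0.02,-1],[0.92,1,0.01,-1],[0.78,1,0.01,-1],[0.66,1,0.01,-1],[0.55,1,0.01,-1],[0.45,1,0.01,-1],[0.36,1,0.01,-1],[0.27,1,0.01,-1],[0.19,1,0.01,-1]]]
[487.74713549 240.83196409 329.93036949]
```

```bash
python3 -m pendant '[[[1,-0.13,0,-1],[1,-0.05,0,-1],[1,0.03,0,-1],[1,0.1,0,-1],[1,0.2,0,-1],[1,0.3,0,-1],[1,0.35,0,-1],[1,0.45,0,-1],[1,0.55,0,-1],[1,0.65,0,-1]]]';python3 plan.py 386 460 300 -1 20
```

```text
time: 5.93
tool_pos: [579.6, 52.9, 339.5]
tcp_rot: [-178.3, -0.6, 153.0]
ft_force: [0.6, 1.3, 0.4]
finger_gap: 85.8
[[[1,0.77,0.1,-1],[1,0.91,0.1,-1],[0.94,1,0.11,-1],[0.8,1,0.1,-1],[0.67,1,0.09,-1],[0.56,1,0.09,-1],[0.46,1,0.09,-1],[0.37,1,0.08,-1],[0.28,1,0.08,-1],[0.2,1,0.08,-1]]]
[[[0.11,1,0.08,-1],[0.03,1,0.08,-1],[-0.05,1,0.08,-1],[-0.13,1,0.08,-1],[-0.21,1,0.08,-1],[-0.29,1,0.08,-1],[-0.38,1,0.08,-1],[-0.48,1,0.08,-1],[-0.58,1,0.09,-1],[-0.69,1,0.09,-1]]]
[386.73501263 458.38033454 300.09050151]
```

```bash
python3 plan.py 386 460 300 -0.4 20;python3 -c "
from bench import *
print(sense()['joint_pos'],sense()['tool_pos'])"
```

```text
[[[1,0.77,0.1,-0.4],[1,0.82,0.1,-0.4],[1,0.88,0.1,-0.4],[1,0.94,0.11,-0.4],[1,1,0.11,-0.4],[0.94,1,0.11,-0.4],[0.88,1,0.1,-0.4],[0.82,1,0.1,-0.4],[0.77,1,0.1,-0.4],[0.72,1,0.09,-0.4]]]
[[[0.67,1,0.09,-0.4],[0.63,1,0.09,-0.4],[0.59,1,0.09,-0.4],[0.54,1,0.09,-0.4],[0.5,1,0.09,-0.4],[0.46,1,0.08,-0.4],[0.43,1,0.08,-0.4],[0.38,1,0.09,-0.4],[0.11,0.31,0.02,-0.4],[0,0,0,-0.4]]]
[386.09402052 459.93129872 300.07072995]
[   0.94884671    5.02341202   76.73779306   -1.26321384   99.55768121
 -152.21968928] [579.6300438   52.87522661 339.50291276]
```

```bash
python3 -m pendant '[[[1,0.75,0.1,-0.2],[1,0.8,0.1,-0.4],[1,0.85,0.1,-0.4],[1,0.95,0.1,-0.4],[1,1,0.1,-0.4],[0.95,1,0.1,-0.4],[0.9,1,0.1,-0.4],[0.8,1,0.1,-0.4],[0.75,1,0.1,-0.4],[0.7,1,0.1,-0.4]]]';python3 -m pendant '[[[0.7,1,0.2,-0.6],[0.6,1,0.2,-0.6],[0.6,1,0.2,-0.6],[0.5,1,0.2,-0.6],[0.4,1,0.2,-0.6],[0.3,0.8,0.2,-1],[0.1,0.3,0,-1],[0,0,0,-1],[0,0,0,-1],[0,0,0,-1]]]';python3 -c "
from bench import *
print(sense()['joint_pos'],sense()['tool_pos'])"
```

```text
time: 6.77
tool_pos: [461.7, 304.6, 327.7]
tcp_rot: [-179.1, 0.1, 171.6]
ft_force: [0.1, -0.3, -0.5]
finger_gap: 85.4
time: 7.6
tool_pos: [347.8, 480.7, 307.9]
tcp_rot: [-176.8, 2.1, -156.5]
ft_force: [1.3, 0.2, -0.8]
finger_gap: 85.4
[  51.51674136    5.25103824   79.81739631   -3.8395239    94.56087434
 -152.24355773] [347.82174746 480.6808559  307.87331729]
```

```bash
python3 -m pendant '[[[0,0,0,-1],[0,0,0,-1],[0,0,0,-1],[0,0,0,-1],[0,0,0,-1],[0,0,0,-1],[0,0,0,-1],[0,0,0,-1],[0,0,0,-1],[0,0,0,-1]]]';cat > st.py <<'E'
from h import *
from scipy.spatial.transform import Rotation as Ro
np.set_printoptions(precision=2,suppress=True)
s=sense();R=Ro.from_euler('xyz',s['tcp_rot'],degrees=True).as_matrix()
z=R[:,2];print(s['time'],s['joint_pos'],s['tool_pos'],'z',z,'tilt',np.degrees(np.arccos(-z[2])),'az',np.degrees(np.arctan2(z[1],z[0])),'x',R[:,0],'y',R[:,1],'gap',s['finger_gap'],'F',s['ft_force'])
E
python3 st.py
```

```text
time: 8.43
tool_pos: [151.4, 566.4, 281.3]
tcp_rot: [-166.3, 5.0, -128.8]
ft_force: [0.0, -0.1, -0.1]
finger_gap: 85.4
8.4333 [  78.9     6.66   82.17  -14.43   93.08 -152.25] [151.44 566.38 281.31] z [ 0.24 -0.08 -0.97] tilt 14.543304529826838 az -18.8918647622956 x [-0.62 -0.78 -0.09] y [-0.74  0.62 -0.24] gap 85.35432021720023 F [ 0.03 -0.11 -0.1 ]
```

```bash
python3 -m pendant '[[[-0.3,-0.9,0,-1],[-0.3,-0.9,0,-1],[-0.2,-0.9,0,-1],[-0.2,-0.9,0,-1],[-0.1,-0.9,0,-1],[-0.1,-0.9,0,-1],[0,-0.9,0,-1],[0,-0.9,0,-1],[0,-0.9,0,-1],[0,-0.9,0,-1]]]'; python3 st.py
```

```text
time: 9.27
tool_pos: [41.8, 500.1, 246.6]
tcp_rot: [-151.2, 5.6, -105.9]
ft_force: [-0.3, 0.2, -0.4]
finger_gap: 85.6
9.2667 [  99.21   -1.53   97.87  -28.23   91.72 -152.24] [ 41.81 500.1  246.63] z [ 0.49 -0.05 -0.87] tilt 29.31416333223243 az -5.8447862782326805 x [-0.27 -0.96 -0.1 ] y [-0.83  0.29 -0.48] gap 85.60009001774166 F [-0.34  0.21 -0.38]
```

```bash
python3 plan.py 450 330 260 0.35 10
```

```text
[[[0.13,-1,0.5,0.35],[0.1,-1,0.5,0.35],[0.07,-1,0.49,0.35],[0.04,-1,0.49,0.35],[0.01,-1,0.49,0.35],[-0.01,-1,0.49,0.35],[-0.04,-1,0.49,0.35],[-0.07,-1,0.49,0.35],[-0.1,-1,0.5,0.35],[-0.13,-1,0.5,0.35]]]
[248.17469774 414.1076387  253.50447563]
```

```bash
python3 -m pendant '[[[0.1,-1,0.5,0.3],[0.1,-1,0.5,0.3],[0.1,-1,0.5,0.3],[0,-1,0.5,0.3],[0,-1,0.5,0.3],[0,-1,0.5,0.3],[0,-1,0.5,0.3],[-0.1,-1,0.5,0.3],[-0.1,-1,0.5,0.3],[-0.1,-1,0.5,0.3]]]'; python3 st.py;python3 plan.py 450 330 260 0.4 10
```

```text
time: 10.1
tool_pos: [214.9, 419.8, 244.5]
tcp_rot: [-152.1, 15.4, -120.1]
ft_force: [0.1, -0.6, 0.2]
finger_gap: 85.5
10.1 [  79.97  -18.34  113.72  -31.68   82.   -152.24] [214.93 419.78 244.46] z [ 0.52 -0.03 -0.85] tilt 31.569296909972238 az -3.484605098789104 x [-0.48 -0.83 -0.27] y [-0.7   0.55 -0.45] gap 85.46920287626759 F [ 0.06 -0.64  0.24]
[[[-0.19,-1,0.51,0.4],[-0.23,-1,0.51,0.4],[-0.26,-1,0.52,0.4],[-0.3,-1,0.52,0.4],[-0.33,-1,0.52,0.4],[-0.37,-1,0.53,0.4],[-0.4,-1,0.54,0.4],[-0.44,-1,0.54,0.4],[-0.48,-1,0.55,0.4],[-0.53,-1,0.57,0.4]]]
[436.87793051 335.0494326  259.10892463]
```

```bash
python3 -m pendant '[[[-0.2,-1,0.5,0.2],[-0.2,-1,0.5,0.2],[-0.2,-1,0.5,0.2],[-0.3,-1,0.5,0.2],[-0.3,-1,0.5,0.2],[-0.3,-1,0.5,0.2],[-0.3,-1,0.5,0.2],[-0.3,-1,0.5,0.2],[-0.3,-1,0.5,0.2],[-0.3,-1,0.5,0.2]]]'; python3 st.py
```

```text
time: 10.93
tool_pos: [380.1, 360.7, 246.6]
tcp_rot: [-151.9, 24.9, -133.2]
ft_force: [-0.6, -0.1, -1.1]
finger_gap: 85.3
10.9333 [  59.75  -21.19  117.69  -35.31   69.8  -152.24] [380.1  360.67 246.57] z [ 0.6  -0.05 -0.8 ] tilt 36.87150126117769 az -4.9413137306847315 x [-0.62 -0.66 -0.42] y [-0.51  0.75 -0.43] gap 85.29768472414737 F [-0.59 -0.08 -1.06]
```

```bash
cat > k3.py <<'E'
from k import *
from bench import *
np.set_printoptions(precision=2,suppress=True)
s=sense();q0=np.array(s['joint_pos']);P0,T0=fk(q0,PP)
print(P0-s['tool_pos'])
z=T0[:,2]
xh=np.cross([0,0,1],z);xh/=np.linalg.norm(xh)
for sg in(1,-1):
    x=xh*sg;T=np.array([x,np.cross(z,x),z]).T
    th=np.degrees(np.arctan2(x@T0[:,1],x@T0[:,0]))
    for P in([528,131,150],[528,131,20],[514,-64,150],[514,-64,25],[590,-103,240]):
        best=None
        for q4 in(-35,0,30,180,-60):
            for q6 in (-150,-90,0,90):
                q,f=ik(np.array([0,q0[1],q0[2],q4,q0[4],q6]),np.array(P,float),T)
                if np.linalg.norm(f)<1e-3 and (best is None or abs(q[3])<abs(best[3])):best=q
        print(sg,th,P,best)
E
python3 k3.py
```

```text
[-2.09  0.18 -0.71]
1 135.40637995354535 [528, 131, 150] [ 17.13 -28.79 133.38 -19.57  42.3  -57.3 ]
1 135.40637995354535 [528, 131, 20] [ 17.13 -12.04 136.85 -33.59  24.04 -40.79]
1 135.40637995354535 [514, -64, 150] [ -18.41  -39.87  140.07   11.55   44.27 -109.17]
1 135.40637995354535 [514, -64, 25] None
1 135.40637995354535 [590, -103, 240] [ -20.36  -26.49  122.13   12.18   49.13 -110.48]
-1 -44.593620046454646 [528, 131, 150] [ 17.13 -28.79 133.38 -19.57  42.3  122.7 ]
-1 -44.593620046454646 [528, 131, 20] [ 17.13 -12.04 136.85 -33.59  24.04 139.21]
-1 -44.593620046454646 [514, -64, 150] [-18.41 -39.87 140.07  11.55  44.27  70.83]
-1 -44.593620046454646 [514, -64, 25] None
-1 -44.593620046454646 [590, -103, 240] [-20.36 -26.49 122.13  12.18  49.13  69.52]
```

```bash
cat > k4.py <<'E'
from k import *
np.set_printoptions(precision=1,suppress=True)
for tilt in(25,28,31,34,37):
  for az in(0,-10,-20,-30,-45):
    t,a=np.radians(tilt),np.radians(az);z=np.array([np.sin(t)*np.cos(a),np.sin(t)*np.sin(a),-np.cos(t)])
    x=np.cross([0,0,1],z);x/=np.linalg.norm(x);T=np.array([x,np.cross(z,x),z]).T
    o=[]
    for h in(30,40,50,60):
        P=np.array([514,-64,6+h])+z*18.7;ok=None
        for q4 in(-35,0,30):
            for q5 in (10,60):
              q,f=ik(np.array([-10,-20,130,q4,q5,-90.]),P,T)
              if np.linalg.norm(f)<1e-3:ok=q
        o.append(None if ok is None else ok.round())
    print(tilt,az,o)
E
python3 k4.py
```

```text
25 0 [array([ -18.,  -12.,  132.,   12.,   37., -116.]), array([ -18.,  -14.,  132.,   12.,   38., -116.]), array([ -18.,  -15.,  132.,   12.,   40., -115.]), array([ -18.,  -16.,  131.,   11.,   41., -115.])]
25 -10 [array([-14., -12., 132.,   3.,  35., -96.]), array([-14., -14., 132.,   3.,  37., -96.]), array([-14., -15., 132.,   3.,  38., -96.]), array([-14., -16., 132.,   3.,  40., -95.])]
25 -20 [array([-10., -12., 132.,  -7.,  36., -75.]), array([-10., -13., 131.,  -7.,  37., -75.]), array([-10., -14., 131.,  -7.,  39., -76.]), array([-10., -15., 131.,  -7.,  40., -76.])]
25 -30 [array([ -6., -10., 130., -16.,  38., -55.]), array([ -6., -11., 130., -16.,  39., -56.]), array([ -6., -12., 130., -15.,  41., -57.]), array([ -6., -13., 129., -15.,  42., -57.])]
25 -45 [array([ -2.,  -5., 126., -25.,  43., -31.]), array([ -2.,  -7., 126., -24.,  45., -32.]), array([ -2.,  -8., 126., -24.,  46., -32.]), array([ -2.,  -9., 125., -23.,  47., -33.])]
28 0 [array([ -18.,  -14.,  135.,   16.,   34., -119.]), array([ -18.,  -16.,  135.,   15.,   35., -119.]), array([ -18.,  -17.,  134.,   
[... 3027 characters left out ...]
5.,  -21.,  142.,    7.,   22., -101.]), array([ -15.,  -23.,  142.,    7.,   24., -100.]), array([-15., -25., 142.,   6.,  26., -99.])]
37 -20 [array([ -8., -18., 141., -20.,  21., -62.]), array([ -8., -19., 141., -19.,  23., -63.]), array([ -8., -21., 141., -17.,  25., -64.]), array([ -8., -23., 141., -16.,  26., -66.])]
37 -30 [array([ -2., -14., 138., -38.,  27., -32.]), array([ -2., -16., 138., -36.,  29., -34.]), array([ -2., -17., 138., -34.,  30., -36.]), array([ -2., -19., 138., -33.,  31., -38.])]
37 -45 [array([  5.,  -6., 132., -47.,  39.,  -6.]), array([  5.,  -8., 132., -46.,  40.,  -8.]), array([  5.,  -9., 132., -45.,  41., -10.]), array([  5., -11., 132., -43.,  42., -12.])]
```

```bash
cat > k5.py <<'E'
from k import *
np.set_printoptions(precision=1,suppress=True)
for w in(1,2,3,5):
    q=np.array([51.5,5.25,79.8,-3.84,94.56,-152.24])
    for i in range(10):
        P,T=fk(q,PP);q,_=ik(q,P,T@Rz(-4.58),w)
    print(w,q,fk(q,PP)[0])
for w in(2,3):
  for r,j in((600,-23),(600,-5),(500,-5)):
    # from lean (0.6,-.05), J6 at limit, turn
    z=np.array([.6,-.05,-.8]);z/=np.linalg.norm(z)
    a=np.radians(j);P=np.array([r*np.cos(a),r*np.sin(a),250])
    # find yaw such that J6=-150
    best=None
    for psi in range(0,360,5):
        x=np.cross([0,0,1],z);x/=np.linalg.norm(x);T=np.array([x,np.cross(z,x),z]).T@Rz(psi)
        for q4 in(0,):
            q,f=ik(np.array([j,-10,115,q4,60,-140.]),P,T)
            if np.linalg.norm(f)<1e-3 and (best is None or abs(q[5]+151)<abs(best[5]+151)):best=q;bp=psi
    q=best;print(w,r,j,'start',q,bp)
    for i in range(20):
        P,T=fk(q,PP);q,_=ik(q,P,T@Rz(-4.58),w)
        if i%5==4:
            z2=fk(q,PP)[1][:,2];print(q,fk(q,PP)[0],z2,np.degrees(np.arccos(-z2[2])),np.degrees(np.arctan2(z2[1],z2[0])))
E
python3 k5.py
```

```text
1 [  86.1    7.9   81.8   -9.1   93.6 -152.3] [ 45.3 582.  265.9]
2 [  74.7    7.    82.6  -15.9   93.1 -152.3] [199.4 548.3 275.4]
3 [  69.4    6.5   82.6  -19.1   92.9 -152.3] [268.1 521.9 287.1]
5 [  65.5    6.1   82.4  -21.4   92.8 -152.3] [315.8 498.8 298.5]
2 600 -23 start [ -40.1  -23.8  119.2   24.9   55.7 -149.2] 345
[ -29.7  -24.1  117.5   11.5   53.7 -152.3] [ 570.4 -199.8  259.5] [ 0.6 -0.1 -0.8] 34.584052399466145 -13.254155386015825
[ -17.8  -22.8  116.3   -4.6   52.5 -152.3] [ 587.  -158.3  260.7] [ 0.5 -0.2 -0.8] 34.21234878708081 -24.202294355751473
[  -6.3  -19.9  115.9  -20.5   52.7 -152.3] [ 598.6 -116.2  251.7] [ 0.5 -0.3 -0.8] 36.435834965732575 -34.31108582514607
[   4.1  -15.4  116.4  -35.7   53.8 -152.3] [604.8 -75.5 231.5] [ 0.5 -0.4 -0.8] 40.931024010994015 -41.81114535949676
2 600 -5 start [ -12.8  -27.   121.5    6.4   49.  -150.6] 310
[  -2.2  -25.2  120.5   -9.1   48.3 -152.3] [602.6 -15.2 248.5] [ 0.6 -0.1 -0.8] 37.29411544777645 -13.511276868901684
[   8.6  -21.7  120.2  -25.6   48.8 -152.3] [604.3  24.  237.6] [ 0.6 -0.2 -0.8] 39.80606672739549 -21.9
[... 1721 characters left out ...]
-0.7] 46.26080745137321 -33.057136989435136
[  21.4  -12.4  122.6  -59.    53.1 -152.3] [603.1  25.9 211.2] [ 0.6 -0.5 -0.6] 53.526666732177304 -36.96944683825544
3 500 -5 start [ -15.6  -49.   134.5    7.6   58.2 -147.7] 315
[  -4.9  -46.9  133.5   -6.1   56.9 -152.3] [501.3 -24.2 249.8] [ 0.6 -0.1 -0.8] 37.01345978455671 -13.417375012919747
[   7.6  -42.4  132.4  -22.8   57.4 -152.3] [504.   -0.1 245.8] [ 0.6 -0.3 -0.8] 39.14197849676893 -23.52666023128953
[  19.   -35.8  131.5  -38.2   59.8 -152.3] [505.4  24.4 236.4] [ 0.6 -0.4 -0.7] 43.54533555979588 -31.824626586676754
[  28.9  -27.1  130.8  -51.8   63.2 -152.3] [505.4  47.8 219.6] [ 0.6 -0.5 -0.6] 49.95284418930338 -37.481678546798385
```

```bash
python3 plan.py 550 -230 305 0.9 30
```

```text
[[[0.47,-1,0.15,0.9],[0.39,-1,0.15,0.9],[0.3,-1,0.15,0.9],[0.23,-1,0.14,0.9],[0.15,-1,0.14,0.9],[0.08,-1,0.14,0.9],[0.01,-1,0.14,0.9],[-0.06,-1,0.14,0.9],[-0.14,-1,0.14,0.9],[-0.21,-1,0.14,0.9]]]
[[[-0.29,-1,0.15,0.9],[-0.37,-1,0.15,0.9],[-0.45,-1,0.15,0.9],[-0.54,-1,0.16,0.9],[-0.64,-1,0.17,0.9],[-0.74,-1,0.17,0.9],[-0.86,-1,0.18,0.9],[-1,-1,0.2,0.9],[-1,-0.87,0.19,0.9],[-1,-0.75,0.17,0.9]]]
[[[-1,-0.64,0.17,0.9],[-1,-0.54,0.16,0.9],[-1,-0.45,0.15,0.9],[-1,-0.37,0.15,0.9],[-1,-0.29,0.15,0.9],[-1,-0.22,0.14,0.9],[-1,-0.14,0.14,0.9],[-0.63,-0.04,0.09,0.9],[-0,0,-0,0.9],[-0,0,-0,0.9]]]
[ 550.00667902 -229.93645614  304.93878111]
```

```bash
python3 -m pendant '[[[0.3,-0.7,0,0.9],[0.4,-1,0.1,0.9],[0.3,-1,0.1,0.9],[0.25,-1,0.1,0.9],[0.15,-1,0.1,0.9],[0.1,-1,0.1,0.9],[0,-1,0.1,0.9],[-0.05,-1,0.1,0.9],[-0.15,-1,0.1,0.9],[-0.2,-1,0.1,0.9]]]'; python3 st.py;python3 plan.py 550 -230 305 0.9 20
```

```text
time: 11.77
tool_pos: [430.7, 163.5, 281.7]
tcp_rot: [-179.3, 37.7, 177.5]
ft_force: [-13.9, -3.3, 16.0]
finger_gap: 85.5
11.7667 [  29.71  -51.18  132.67  -21.39   67.18 -144.79] [430.68 163.51 281.68] z [ 0.61 -0.04 -0.79] tilt 37.68011152153862 az -3.6544016796711367 x [-0.79  0.03 -0.61] y [ 0.05  1.   -0.01] gap 85.51205620441529 F [-13.88  -3.25  15.97]
[[[-0.31,-1,0.18,0.9],[-0.4,-1,0.18,0.9],[-0.48,-1,0.19,0.9],[-0.57,-1,0.2,0.9],[-0.67,-1,0.21,0.9],[-0.79,-1,0.22,0.9],[-0.91,-1,0.23,0.9],[-1,-0.95,0.24,0.9],[-1,-0.82,0.22,0.9],[-1,-0.71,0.21,0.9]]]
[[[-1,-0.61,0.2,0.9],[-1,-0.51,0.19,0.9],[-1,-0.43,0.19,0.9],[-1,-0.34,0.18,0.9],[-1,-0.26,0.18,0.9],[-1,-0.19,0.17,0.9],[-1,-0.12,0.17,0.9],[-0.69,-0.03,0.12,0.9],[0,0,0,0.9],[0,0,0,0.9]]]
[ 549.90634987 -230.10503324  305.00654184]
```

```bash
python3 plan.py 570 20 260 0.9 10
```

```text
[[[-0.75,-1,0.79,0.9],[-0.87,-1,0.84,0.9],[-1,-1,0.9,0.9],[-1,-0.86,0.84,0.9],[-1,-0.75,0.79,0.9],[-1,-0.64,0.75,0.9],[-0.66,-0.36,0.48,0.9],[0,0,-0,0.9],[0,0,-0,0.9],[0,0,-0,0.9]]]
[570.04294691  19.94713361 259.95104115]
```

```bash
python3 -m pendant '[[[-0.6,-0.8,0.7,0.9],[-0.9,-1,0.85,0.9],[-1,-1,0.9,0.9],[-1,-0.85,0.85,0.9],[-1,-0.75,0.8,0.9],[-1,-0.65,0.75,0.9],[-1,-0.65,0.4,0.9],[-1,-0.6,0.2,0.9],[-1,-0.6,0.2,0.9],[-1,-0.5,0.2,0.9]]]'; python3 st.py;python3 plan.py 550 -230 295 0.7 10
```

```text
time: 12.6
tool_pos: [603.9, -59.6, 284.6]
tcp_rot: [151.1, 27.6, 126.5]
ft_force: [-0.3, -0.3, 0.2]
finger_gap: 85.5
12.6 [ -14.74  -28.87  120.1     9.15   50.61 -151.86] [603.91 -59.62 284.56] z [ 0.63 -0.04 -0.78] tilt 39.06022503104926 az -3.4971305715569208 x [-0.53  0.71 -0.46] y [0.57 0.7  0.43] gap 85.49579749973842 F [-0.28 -0.28  0.2 ]
[[[-0.67,-1,-0.24,0.7],[-0.76,-1,-0.25,0.7],[-0.85,-1,-0.27,0.7],[-0.95,-1,-0.28,0.7],[-1,-0.95,-0.28,0.7],[-1,-0.84,-0.26,0.7],[-0.75,-0.56,-0.19,0.7],[0,-0,-0,0.7],[0,-0,-0,0.7],[0,-0,-0,0.7]]]
[ 550.11115509 -230.01874894  295.00315584]
```

```bash
python3 -m pendant '[[[-0.7,-1,-0.25,0.8],[-0.8,-1,-0.25,0.8],[-0.9,-1,-0.25,0.8],[-1,-1,-0.25,0.8],[-1,-0.9,-0.25,0.8],[-1,-0.8,-0.25,0.8],[-0.8,-0.6,-0.2,0.8],[0,0,0,-0.5],[0,0,0,-1],[0,0,0,-1]]]'; python3 st.py
```

```text
time: 13.43
tool_pos: [563.0, -207.8, 317.1]
tcp_rot: [147.1, 20.8, 107.9]
ft_force: [0.8, -0.2, -0.9]
finger_gap: 85.4
13.4333 [ -33.63  -29.22  116.66   16.52   57.6  -152.25] [ 563.02 -207.81  317.08] z [ 0.61 -0.12 -0.78] tilt 38.299082879357655 az -10.841235316628802 x [-0.29  0.89 -0.36] y [0.74 0.44 0.51] gap 85.42187704459471 F [ 0.85 -0.18 -0.94]
```

```bash
python3 -m pendant '[[[-0.4,-0.2,0,-1],[-0.4,-0.2,0,-1],[-0.4,-0.2,0,-1],[-0.4,-0.3,0,-1],[-0.4,-0.3,0,-1],[-0.4,-0.3,0,-1],[-0.3,-0.3,0,-1],[-0.3,-0.3,0,-1],[-0.3,-0.3,0,-1],[0,0,0,0]]]'; python3 st.py
```

```text
time: 14.27
tool_pos: [616.5, -148.6, 350.8]
tcp_rot: [178.3, 40.2, 145.7]
ft_force: [0.2, 0.5, 0.7]
finger_gap: 85.9
14.2667 [ -10.47  -22.7   109.37  -16.35   56.18 -152.26] [ 616.47 -148.64  350.76] z [ 0.55 -0.34 -0.76] tilt 40.226056677563754 az -31.701323940591113 x [-0.63  0.43 -0.65] y [0.55 0.84 0.02] gap 85.88034814948742 F [0.16 0.46 0.68]
```

```bash
cat > k6.py <<'E'
from k import *
from bench import *
np.set_printoptions(precision=1,suppress=True)
s=sense();q0=np.array(s['joint_pos']);P0,T0=fk(q0,PP);print(P0-s['tool_pos'])
z=T0[:,2]
xh=np.cross([0,0,1],z);xh/=np.linalg.norm(xh)
for sg in(1,-1):
    x=xh*sg;T=np.array([x,np.cross(z,x),z]).T
    print('turn',np.degrees(np.arctan2(x@T0[:,1],x@T0[:,0])))
    for n,G,b in(('beak',[528,133,35],[0,30,60,120]),('place',[514,-64,41],[0,30,60,100]),('placehi',[514,-64,55],[0,30,60,100]),('pad',[590-11,-103+7,226+14],[0,30])):
      for back in b:
        P=np.array(G)+z*(18.7-back);ok=None
        for q4 in(-60,-35,0,30):
            for q6 in((-40,) if sg==1 else (140,)):
              q,f=ik(np.array([0,-20,130,q4,35,q6]),P,T)
              if np.linalg.norm(f)<1e-3:ok=q
        print(n,back,P,ok)
E
python3 k6.py
```

```text
[-2.   1.1 -0.9]
turn 88.04832616598082
beak 0 [538.3 126.7  20.7] [ 29.3   2.7 124.9 -53.8  44.4   8.3]
beak 30 [521.8 136.8  43.6] [ 31.6  -1.6 126.  -51.1  47.9   6.5]
beak 60 [505.3 147.   66.5] [ 34.1  -5.6 126.9 -48.8  51.5   4.9]
beak 120 [472.3 167.4 112.3] [ 39.3 -12.9 127.4 -45.2  59.4   2.8]
place 0 [524.3 -70.3  26.7] [  0.2 -14.2 139.4 -48.   27.3 -19.9]
place 30 [507.8 -60.2  49.6] [  2.1 -21.5 141.8 -42.8  31.9 -24.8]
place 60 [491.3 -50.   72.5] None
place 100 [469.3 -36.4 103.1] None
placehi 0 [524.3 -70.3  40.7] [  0.2 -16.7 139.5 -44.7  29.  -23.7]
placehi 30 [507.8 -60.2  63.6] [  2.1 -23.9 141.7 -40.2  33.8 -27.9]
placehi 60 [491.3 -50.   86.5] None
placehi 100 [469.3 -36.4 117.1] None
pad 0 [ 589.3 -102.3  225.7] [ -4.5 -23.6 123.  -24.1  46.2 -51.4]
pad 30 [572.8 -92.2 248.6] [ -3.2 -27.9 123.6 -23.7  50.2 -51.8]
turn -91.95167383401919
beak 0 [538.3 126.7  20.7] None
beak 30 [521.8 136.8  43.6] None
beak 60 [505.3 147.   66.5] None
beak 120 [472.3 167.4 112.3] None
place 0 [524.3 -70.3  26.7] None
place 30 [507.8 -60.2  49.6] None
place 60 [491.3 -50.   72.5] None
place 100 [469.3 -36.4 103.1] None
placehi 0 [524.3 -70.3  40.7] None
placehi 30 [507.8 -60.2  63.6] [  2.1 -23.9 141.7 -40.2  33.8 152.1]
placehi 60 [491.3 -50.   86.5] None
placehi 100 [469.3 -36.4 117.1] None
pad 0 [ 589.3 -102.3  225.7] [ -4.5 -23.6 123.  -24.1  46.2 128.6]
pad 30 [572.8 -92.2 248.6] [ -3.2 -27.9 123.6 -23.7  50.2 128.2]
```

```bash
python3 plan.py 489 157 130 1 20
```

```text
[[[1,0.51,-0.01,1],[1,0.41,-0.01,1],[1,0.32,-0.01,1],[1,0.24,-0.01,1],[1,0.15,-0.01,1],[1,0.07,-0.01,1],[1,-0.01,-0.01,1],[1,-0.09,-0.02,1],[1,-0.17,-0.01,1],[1,-0.25,-0.02,1]]]
[[[1,-0.34,-0.02,1],[1,-0.43,-0.02,1],[1,-0.53,-0.02,1],[1,-0.64,-0.02,1],[1,-0.75,-0.01,1],[1,-0.89,-0.02,1],[0.96,-1,-0.02,1],[0.71,-0.86,-0.01,1],[-0,-0,-0,1],[-0,-0,-0,1]]]
[489.0399345  157.02691802 129.99695316]
```

```bash
python3 -m pendant '[[[0.8,0.5,0,1],[1,0.4,0,1],[1,0.3,0,1],[1,0.25,0,1],[1,0.15,0,1],[1,0.07,0,1],[1,0,0,1],[1,-0.1,0,1],[1,-0.15,0,1],[1,-0.25,0,1]]]'; python3 st.py; python3 plan.py 489 157 130 1 10
```

```text
time: 15.1
tool_pos: [557.3, 17.2, 246.3]
tcp_rot: [145.5, 24.1, 90.5]
ft_force: [0.5, -0.6, -0.2]
finger_gap: 85.6
15.1 [ 13.74 -27.45 124.05 -33.41  56.13 -72.19] [557.26  17.24 246.34] z [ 0.57 -0.33 -0.75] tilt 41.18880723216859 az -30.230153424469687 x [-0.01  0.91 -0.41] y [0.82 0.24 0.52] gap 85.55854854292272 F [ 0.51 -0.6  -0.22]
[[[1,-0.47,0.01,1],[1,-0.57,0.01,1],[1,-0.69,0.02,1],[1,-0.81,0.02,1],[1,-0.95,0.02,1],[0.9,-1,0.01,1],[0.76,-1,0.02,1],[0.52,-0.82,0.01,1],[0,-0,-0,1],[0,-0,-0,1]]]
[488.99892736 156.94301338 129.98397132]
```

```bash
python3 -m pendant '[[[1,-0.45,0,1],[1,-0.55,0,1],[1,-0.7,0,1],[1,-0.8,0,1],[1,-0.95,0,1],[0.9,-1,0,1],[0.75,-1,0,1],[0.5,-0.8,0,1],[0,0,0,0.4],[0,0,0,0]]]'; python3 st.py;python3 - <<'E'
from h import *
for n in("scene","top"):
    a=snapshot(n)[:,:,::-1];cv2.imwrite(f"pics/{n}1.png",a)
a=cv2.imread("pics/scene1.png");b=cv2.imread("pics/top1.png")
cv2.imwrite("pics/c1.png",np.hstack([cv2.resize(a[230:350,160:280],(400,400),interpolation=cv2.INTER_CUBIC),cv2.resize(b[150:250,130:230],(400,400),interpolation=cv2.INTER_CUBIC)]))
from scipy.spatial.transform import Rotation as Ro
s=sense();P=np.array(s['tool_pos']);print(P,px("scene",P),px("top",P))
E
```

```text
time: 15.93
tool_pos: [486.2, 172.3, 133.7]
tcp_rot: [138.9, -2.9, 58.0]
ft_force: [-0.1, -0.8, 0.3]
finger_gap: 85.5
15.9333 [ 38.86 -14.72 127.01 -45.39  58.79   3.33] [486.17 172.3  133.72] z [ 0.58 -0.32 -0.75] tilt 41.20586598971337 az -28.682448371701522 x [0.53 0.85 0.05] y [ 0.62 -0.43  0.66] gap 85.52101363521743 F [-0.06 -0.83  0.34]
[486.60631448 171.57648425 134.2289042 ] [234.83861496 296.36531987] [155.51260461 216.59205747]
```

View pics/c1.png

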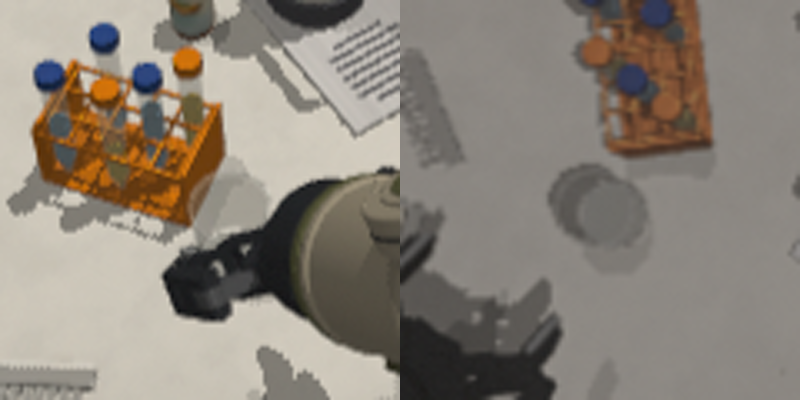

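View pics/scene1.png

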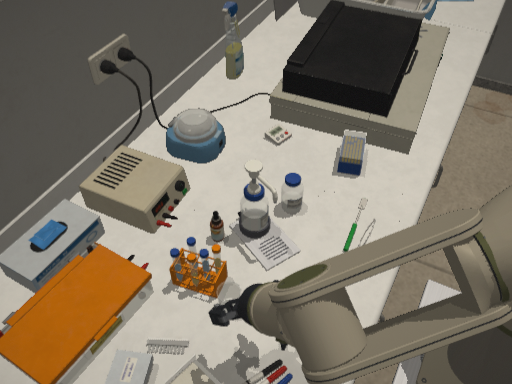

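Run:
```python
from h import *
from scipy.spatial.transform import Rotation as Ro
s=sense();P=np.array(s['tool_pos']);R=Ro.from_euler('xyz',s['tcp_rot'],degrees=True).as_matrix()
a=cv2.imread("pics/scene1.png");b=cv2.imread("pics/top1.png")
im={}
for n,i,(x0,y0,x1,y1) in(("scene",a,(200,280,260,340)),("top",b,(130,190,190,250))):
    c=cv2.resize(i[y0:y1,x0:x1],(400,400),interpolation=cv2.INTER_CUBIC);c=cv2.convertScaleAbs(c,alpha=1.8)
    f=400/(x1-x0)
    for sx in(-1,1):
        for o in(42.5,57):
            L=[]
            for sy in(-11,11):
                u=px(n,P-13*R[:,2]+R[:,0]*sx*o+R[:,1]*sy);u=((u-[x0,y0]+.5)*f).astype(int);L.append(tuple(int(v) for v in u))
            cv2.line(c,L[0],L[1],(0,0,255) if o<50 else (0,255,0),1)
    im[n]=c
cv2.imwrite("pics/cal1.png",np.hstack([im["scene"],im["top"]]))
```

```text
(no output)
```

View pics/cal1.png

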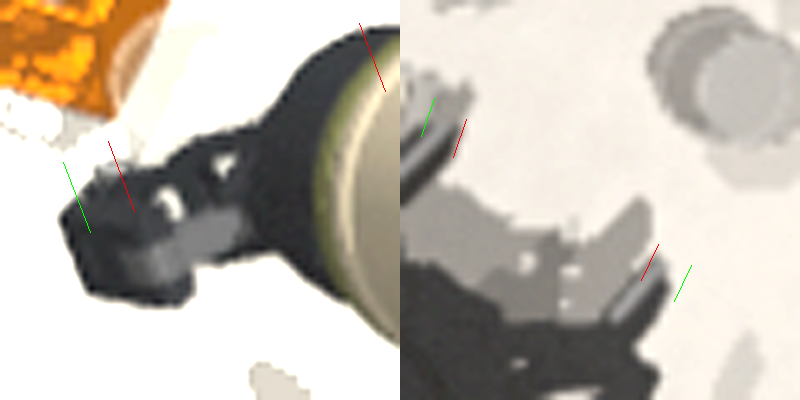

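```bash
python3 plan.py 487.6 153 101 0 10 0.6
```

```text
[[[-0.32,-0.25,0.6,0],[-0.32,-0.26,0.6,0],[-0.2,-0.16,0.37,0],[-0,0,0,0],[-0,0,0,0],[-0,0,0,0],[-0,0,0,0],[-0,0,0,0],[-0,0,0,0],[-0,0,0,0]]]
[487.54798155 153.09146043 100.98469933]
```

```bash
python3 -m pendant '[[[-0.3,-0.25,0.6,-0.3],[-0.3,-0.25,0.6,-0.3],[-0.2,-0.15,0.4,-0.3],[0,0,0.5,0],[0,0,0.5,0],[0,0,0.5,0],[0,0,0.4,0],[0,0,0.2,0],[0,0,0,0],[0,0,0,0]]]';python3 st.py; python3 plan.py 539.5 124.7 33 0 10 0.6
```

```text
time: 16.87
tool_pos: [519.9, 136.9, 72.8]
tcp_rot: [138.5, -0.3, 61.4]
ft_force: [0.6, -0.4, 0.2]
finger_gap: 85.6
16.8667 [ 31.88  -7.63 128.63 -50.54  48.08   2.11] [519.89 136.88  72.78] z [ 0.58 -0.31 -0.75] tilt 41.46429179449533 az -28.298919712364885 x [0.48 0.88 0.01] y [ 0.66 -0.36  0.66] gap 85.62741537518977 F [ 0.63 -0.43  0.19]
[[[-0.02,-0.12,0.6,0],[-0.02,-0.12,0.6,0],[-0.02,-0.12,0.6,0],[-0.01,-0.09,0.45,0],[-0,-0,0,0],[-0,-0,0,0],[-0,-0,0,0],[-0,-0,0,0],[-0,-0,0,0],[-0,-0,0,0]]]
[539.55498283 124.78129309  33.09646369]
```

```bash
python3 -m pendant '[[[0,-0.1,0.6,0],[0,-0.1,0.6,0],[0,-0.1,0.5,0],[0,-0.1,0.3,0],[0,0,0.1,0],[0,0,0,0],[0,0,0,0],[0,0,0,0],[0,0,0,0],[0,0,0,0]]]';python3 st.py;python3 - <<'E'
from h import *
for n in("scene","top"):
    a=snapshot(n)[:,:,::-1];cv2.imwrite(f"pics/{n}2.png",a)
a=cv2.imread("pics/scene2.png");b=cv2.imread("pics/top2.png")
cv2.imwrite("pics/c2.png",np.hstack([cv2.resize(a[250:340,190:280],(400,400),interpolation=cv2.INTER_CUBIC),cv2.resize(b[160:240,150:230],(400,400),interpolation=cv2.INTER_CUBIC)]))
E
```

```text
time: 17.7
tool_pos: [541.8, 129.4, 39.1]
tcp_rot: [138.3, -0.6, 61.5]
ft_force: [-1.0, -0.7, -0.6]
finger_gap: 85.4
17.7 [ 29.33  -1.06 127.11 -54.95  43.04   6.24] [541.82 129.38  39.11] z [ 0.59 -0.31 -0.75] tilt 41.664620170960276 az -27.85769642814572 x [0.48 0.88 0.01] y [ 0.65 -0.36  0.66] gap 85.44983000926705 F [-1.04 -0.69 -0.6 ]
```

View pics/c2.png

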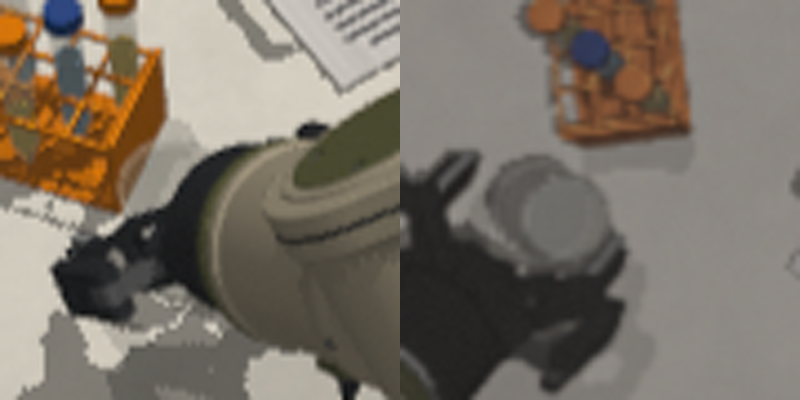

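```bash
python3 -m pendant '[[[-0.15,-0.1,0.12,0],[-0.1,-0.1,0.12,0],[-0.02,0,0.02,0],[0,0,0,0],[0,0,0,0],[0,0,0,0],[0,0,0,0],[0,0,0,0],[0,0,0,0],[0,0,0,0]]]' 0.1 30;python3 st.py
```

```text
time: 18.63
tool_pos: [540.2, 124.5, 32.9]
tcp_rot: [138.3, -0.7, 61.5]
ft_force: [-0.5, -0.4, -0.1]
finger_gap: 52.7
18.6333 [ 28.83  -0.87 127.85 -55.94  42.11   7.14] [540.18 124.46  32.86] z [ 0.59 -0.31 -0.75] tilt 41.734887017736746 az -27.729892431180158 x [0.48 0.88 0.01] y [ 0.65 -0.36  0.67] gap 52.72039116347152 F [-0.47 -0.35 -0.12]
```

```bash
python3 -m pendant '[[[0,0,0,0],[0,0,0,0],[0,0.15,-0.18,0],[0,0.25,-0.3,0],[0,0.25,-0.3,0],[0,0.25,-0.3,0],[0,0.15,-0.18,0],[0,0.05,-0.05,0],[0,0,0,0],[0,0,0,0]]]' -0.4 35;python3 st.py; python3 plan.py 526.5 -70.3 70 0 20 0.7; sed -i "s/^for sg in(1,-1):/for sg in(1,):/" k6.py
python3 - <<'E'
from k import *
from bench import *
np.set_printoptions(precision=1,suppress=True)
s=sense();q=np.array(s['joint_pos']);P0,T0=fk(q,PP);off=P0-s['tool_pos']
for P in([535,70,75],[530,0,75],[526.5,-40,70],[526.5,-70.3,70],[526.5,-70.3,39],[518,-66,50],[509,-61,62],[509,-61,100],[509,-61,130]):
    q,f=ik(q,np.array(P)+off,T0);print(P,q,np.abs(f).max())
E
```

```text
time: 19.47
tool_pos: [538.7, 124.6, 71.3]
tcp_rot: [138.3, -0.7, 61.5]
ft_force: [0.5, -0.7, -0.8]
finger_gap: 52.3
19.4667 [ 28.93  -6.5  127.94 -51.25  45.44   0.8 ] [538.69 124.6   71.28] z [ 0.59 -0.31 -0.75] tilt 41.712119073437414 az -27.70645992105253 x [0.48 0.88 0.01] y [ 0.65 -0.36  0.67] gap 52.319581650711136 F [ 0.52 -0.75 -0.84]
[[[-0.7,0.25,0.21,0],[-0.7,0.24,0.21,0],[-0.7,0.25,0.21,0],[-0.7,0.24,0.21,0],[-0.7,0.25,0.22,0],[-0.7,0.24,0.21,0],[-0.7,0.25,0.22,0],[-0.7,0.24,0.21,0],[-0.7,0.25,0.22,0],[-0.7,0.24,0.21,0]]]
[[[-0.7,0.25,0.22,0],[-0.7,0.24,0.21,0],[-0.46,0.16,0.14,0],[0,0,0,0],[0,0,0,0],[0,0,0,0],[0,0,0,0],[0,0,0,0],[0,0,0,0],[0,0,0,0]]]
[526.41499905 -70.35800765  70.04951859]
[535, 70, 75] [ 21.8 -13.  133.1 -49.6  41.6  -6.5] 3.069544618483633e-14
[530, 0, 75] [ 10.9 -20.1 138.5 -45.4  35.7 -18.6] 3.950617610826157e-13
[526.5, -40, 70] [  4.  -22.7 140.9 -41.9  31.5 -26.8] 9.069935913430527e-13
[526.5, -70.3, 70] [ -1.6 -24.  141.9 -37.6  28.7 -34.8] 2.2737367544323206e-16
[526.5, -70.3, 39] [ -1.6 -18.5 142.  -45.   24.5 -26.5] 1.6626700016786345e-15
[518, -66, 50] [ -0.8 -22.2 143.1 -42.   26.8 -29.4] 0.0010911750877013447
[509, -61, 62] [  0.5 -24.6 143.1 -39.8  29.5 -31.1] 0.007907031738008982
[509, -61, 100] [  0.3 -31.8 143.1 -32.9  35.1 -39.4] 0.0038076905236392234
[509, -61, 130] [  0.2 -36.7 142.7 -29.2  39.6 -44.1] 2.2737367544323206e-16
```

```bash
python3 -m pendant '[[[-0.4,0.1,0.1,0],[-0.7,0.25,0.2,0],[-0.7,0.25,0.2,0],[-0.7,0.25,0.2,0],[-0.7,0.25,0.2,0],[-0.7,0.25,0.2,0],[-0.7,0.25,0.2,0],[-0.7,0.25,0.2,0],[-0.7,0.25,0.2,0],[-0.5,0.15,0.1,0]]]';python3 st.py; python3 plan.py 526.5 -70.3 70 0 10 0.6
```

```text
time: 20.3
tool_pos: [522.8, -25.3, 67.8]
tcp_rot: [138.5, -0.3, 61.8]
ft_force: [-0.7, 0.1, -0.2]
finger_gap: 52.5
20.3 [  6.69 -22.13 140.73 -43.51  33.13 -23.74] [522.82 -25.33  67.78] z [ 0.59 -0.31 -0.75] tilt 41.502339159413516 az -27.906653320497607 x [0.47 0.88 0.01] y [ 0.66 -0.36  0.66] gap 52.51446387652849 F [-0.72  0.1  -0.17]
[[[-0.6,0.32,0.23,0],[-0.6,0.31,0.23,0],[-0.6,0.32,0.23,0],[-0.09,0.05,0.03,0],[-0,-0,0,0],[-0,-0,0,0],[-0,-0,0,0],[-0,-0,0,0],[-0,-0,0,0],[-0,-0,0,0]]]
[526.52514843 -70.24259064  70.04484205]
```

```bash
python3 -m pendant '[[[-0.4,0.2,0.15,0],[-0.5,0.3,0.2,0],[-0.4,0.2,0.15,0],[-0.2,0.1,0.1,0],[-0.1,0.05,0.05,0],[0,0,0,0],[0,0,0,0],[0,0,0,0],[0,0,0,0],[0,0,0,0]]]';python3 st.py; python3 plan.py 526.5 -70.3 50 0 10 0.3;python3 - <<'E'
from h import *
for n in("scene","top"):
    a=snapshot(n)[:,:,::-1];cv2.imwrite(f"pics/{n}3.png",a)
a=cv2.imread("pics/scene3.png");b=cv2.imread("pics/top3.png")
cv2.imwrite("pics/c3.png",np.hstack([cv2.resize(a[150:290,200:340],(400,400),interpolation=cv2.INTER_CUBIC),cv2.resize(b[150:250,205:305],(400,400),interpolation=cv2.INTER_CUBIC)]))
E
```

```text
time: 21.13
tool_pos: [521.1, -70.0, 64.3]
tcp_rot: [138.8, 0.0, 61.5]
ft_force: [0.4, -0.3, -0.8]
finger_gap: 52.7
21.1333 [ -1.17 -23.77 142.15 -38.34  29.25 -34.13] [521.07 -70.05  64.31] z [ 0.58 -0.31 -0.75] tilt 41.23965117183357 az -28.544415496188012 x [ 0.48  0.88 -0.  ] y [ 0.66 -0.36  0.66] gap 52.711053222120114 F [ 0.41 -0.28 -0.83]
[[[0.05,-0.12,0.3,0],[0.05,-0.13,0.3,0],[0.02,-0.04,0.1,0],[-0,0,-0,0],[-0,0,-0,0],[-0,0,-0,0],[-0,0,-0,0],[-0,0,-0,0],[-0,0,-0,0],[-0,0,-0,0]]]
[526.49090373 -70.26436388  49.95972663]
```

View pics/c3.png

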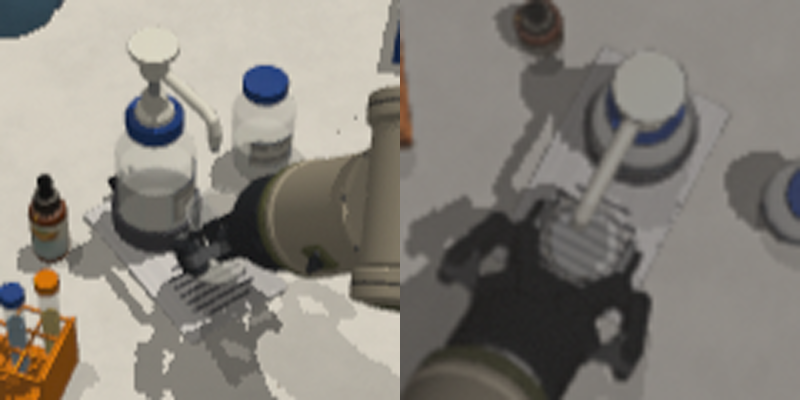

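```bash
python3 - <<'E'
from h import *
s=sense();P=np.array(s['tool_pos'])
c=P+[-12.2,6.5,-P[2]];f=P[2]-33
for z in(f,f+70):
    u=px("top",[c[0],c[1],z]);e=px("top",[c[0],c[1]+27,z])
    print((u-[205,150])*4+[400,0],abs(e-u)*4)
E
python3 -m pendant '[[[0.05,-0.1,0.3,0],[0.05,-0.1,0.3,0],[0.02,-0.05,0.15,0],[0,0,0,0],[0,0,0,0],[0,0,0,0],[0,0,0,0],[0,0,0,0],[0,0,0,0],[0,0,0,0]]]';python3 st.py; python3 plan.py 526.5 -70.3 39 0 10 0.3
```

```text
[581.26810016 239.57039071] [38.93703208  0.30101753]
[579.62181088 236.05681893] [41.93444087  0.32492152]
time: 22.07
tool_pos: [528.9, -69.5, 50.9]
tcp_rot: [138.7, -0.0, 61.6]
ft_force: [-0.1, 0.0, -1.0]
finger_gap: 52.4
22.0667 [ -1.14 -19.73 141.1  -42.02  26.81 -30.02] [528.88 -69.47  50.95] z [ 0.58 -0.31 -0.75] tilt 41.34552237029785 az -28.336636280395926 x [0.48 0.88 0.  ] y [ 0.66 -0.36  0.66] gap 52.39795135884721 F [-0.1   0.01 -1.04]
[[[-0.06,-0.3,0.26,0],[-0.03,-0.16,0.13,0],[-0,0,0,0],[-0,0,0,0],[-0,0,0,0],[-0,0,0,0],[-0,0,0,0],[-0,0,0,0],[-0,0,0,0],[-0,0,0,0]]]
[526.48669032 -70.21222197  39.01062185]
```

Run:
```python
from h import *
b=snapshot("top")[:,:,::-1];cv2.imwrite("pics/top4.png",b)
s=sense();P=np.array(s['tool_pos']);c=P+[-12.2,6.5,-P[2]];f=P[2]-33
x0,y0=230,180;F=12
im=cv2.resize(b[y0:y0+50,x0:x0+50],(600,600),interpolation=cv2.INTER_CUBIC);im=cv2.convertScaleAbs(im,alpha=1.6)
raw=im.copy()
def dr(r,z,col,cc):
    pts=[(px("top",[cc[0]+r*np.cos(a),cc[1]+r*np.sin(a),z])-[x0,y0]+.5)*F for a in np.linspace(0,6.28,60)]
    cv2.polylines(im,[np.int32(pts)],True,col,1)
dr(25,f,(0,255,0),c);dr(27.5,f+70,(0,0,255),c);dr(5.5,177,(255,0,0),(514.3,-63.8))
cv2.imwrite("pics/c4.png",cv2.resize(np.hstack([raw,im]),(800,400)))
```

```text
(no output)
```

View pics/c4.png

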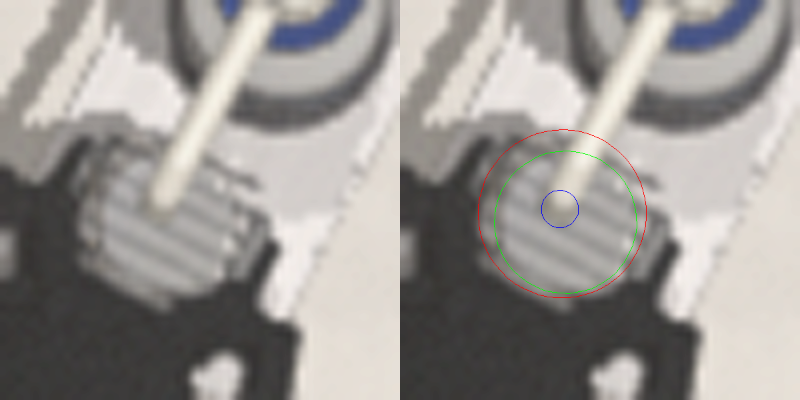

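```bash
python3 -m pendant '[[[-0.05,-0.15,0.12,0],[-0.02,-0.15,0.12,0],[0,-0.08,0.06,0],[0,0,0,0],[0,0,0,0],[0,0,0,0],[0,0,0,0],[0,0,0,0],[0,0,0,0],[0,0,0,0]]]';python3 st.py; python3 plan.py 526.5 -70.3 39 0 10 0.3
```

```text
time: 22.95
tool_pos: [526.3, -70.0, 40.3]
tcp_rot: [138.7, -0.0, 61.6]
ft_force: [0.3, -0.5, 0.3]
finger_gap: 52.6
22.95 [ -1.24 -18.38 141.53 -44.41  25.47 -27.42] [526.31 -69.97  40.25] z [ 0.58 -0.31 -0.75] tilt 41.333557171498576 az -28.346045567089067 x [0.48 0.88 0.  ] y [ 0.66 -0.36  0.66] gap 52.636987911238506 F [ 0.3  -0.52  0.28]
[[[-0.01,-0.03,0.06,0],[0,0,-0,0],[0,0,-0,0],[0,0,-0,0],[0,0,-0,0],[0,0,-0,0],[0,0,-0,0],[0,0,-0,0],[0,0,-0,0],[0,0,-0,0]]]
[526.51579064 -70.31063349  38.95463546]
```

```bash
python3 -m pendant '[[[0,-0.03,0.04,0],[0,0,0,0],[0,-0.03,0.04,0],[0,0,0,0],[0,0,0,0],[0,0,0,0],[0,0,0,0],[0,0,0,0],[0,0,0,0],[0,0,0,0]]]';python3 st.py
```

```text
time: 23.78
tool_pos: [527.0, -70.0, 38.7]
tcp_rot: [138.6, -0.1, 61.6]
ft_force: [0.6, 0.3, -0.1]
finger_gap: 52.3
23.7833 [ -1.25 -17.97 141.47 -45.02  25.16 -26.76] [527.04 -70.02  38.74] z [ 0.58 -0.31 -0.75] tilt 41.39674150741365 az -28.30101944010064 x [0.48 0.88 0.  ] y [ 0.66 -0.36  0.66] gap 52.289695574761986 F [ 0.61  0.32 -0.08]
```

```bash
python3 -m pendant '[[[0,-0.04,0.04,0],[0,0,0,0],[0,0,0,0],[0,-0.03,0.03,0],[0,0,0,0],[0,0,0,0],[0,0,0,0],[0,0,0,0],[0,0,0,0],[0,0,0,0]]]';python3 st.py
```

```text
time: 24.62
tool_pos: [528.5, -70.4, 38.8]
tcp_rot: [138.4, -0.1, 61.6]
ft_force: [-0.9, 0.3, 1.3]
finger_gap: 52.4
24.6167 [ -1.25 -17.68 141.36 -45.69  24.93 -26.08] [528.55 -70.38  38.76] z [ 0.58 -0.31 -0.75] tilt 41.58961385813722 az -28.274708197340846 x [0.48 0.88 0.  ] y [ 0.66 -0.36  0.66] gap 52.38995496709144 F [-0.91  0.26  1.32]
```

```bash
python3 -m pendant '[[[0,-0.07,-0.06,0],[0,0,0,0],[0,0,0,0],[0,0,0,0],[0,0,0,0],[0,0,0,0],[0,0,0,0],[0,0,0,0],[0,0,0,0],[0,0,0,0]]]';python3 st.py
```

```text
time: 25.45
tool_pos: [526.7, -69.4, 38.6]
tcp_rot: [138.4, -0.1, 61.6]
ft_force: [-0.1, -0.2, 0.4]
finger_gap: 52.5
25.45 [ -1.08 -18.04 141.64 -45.67  25.08 -26.  ] [526.71 -69.39  38.62] z [ 0.58 -0.31 -0.75] tilt 41.58329396709131 az -28.269119962459133 x [0.48 0.88 0.  ] y [ 0.66 -0.36  0.66] gap 52.54831614065863 F [-0.08 -0.21  0.42]
```

```bash
python3 -m pendant '[[[0,0,0,0],[0,0,0,0],[0,0,0,0],[0,0,0,0],[0,0,0,0],[0,0,0,0],[0,0,0,0],[0,0,0,0],[0,0,0,0],[0,0,0,0]]]' 0.8;python3 st.py;python3 - <<'E'
from h import *
b=snapshot("top")[:,:,::-1];cv2.imwrite("pics/top5.png",b)
x0,y0=230,180;F=12
im=cv2.resize(b[y0:y0+50,x0:x0+50],(600,600),interpolation=cv2.INTER_CUBIC);im=cv2.convertScaleAbs(im,alpha=1.6)
raw=im.copy();c=(514.3,-63.8)
def dr(r,z,col,cc):
    pts=[(px("top",[cc[0]+r*np.cos(a),cc[1]+r*np.sin(a),z])-[x0,y0]+.5)*F for a in np.linspace(0,6.28,60)]
    cv2.polylines(im,[np.int32(pts)],True,col,1)
dr(25,6,(0,255,0),c);dr(27.5,76,(0,0,255),c);dr(5.5,177,(255,0,0),(514.3,-63.8))
cv2.imwrite("pics/c5.png",cv2.resize(np.hstack([raw,im]),(800,400)))
E
```

```text
time: 26.28
tool_pos: [526.0, -69.2, 37.7]
tcp_rot: [138.5, -0.1, 61.6]
ft_force: [-0.3, 0.4, 0.0]
finger_gap: 76.7
26.2833 [ -1.07 -18.   141.69 -45.64  25.08 -26.  ] [525.98 -69.23  37.72] z [ 0.58 -0.31 -0.75] tilt 41.4998728150292 az -28.292564194160153 x [0.48 0.88 0.  ] y [ 0.66 -0.36  0.66] gap 76.6512442773289 F [-0.35  0.41  0.04]
```

View pics/c5.png

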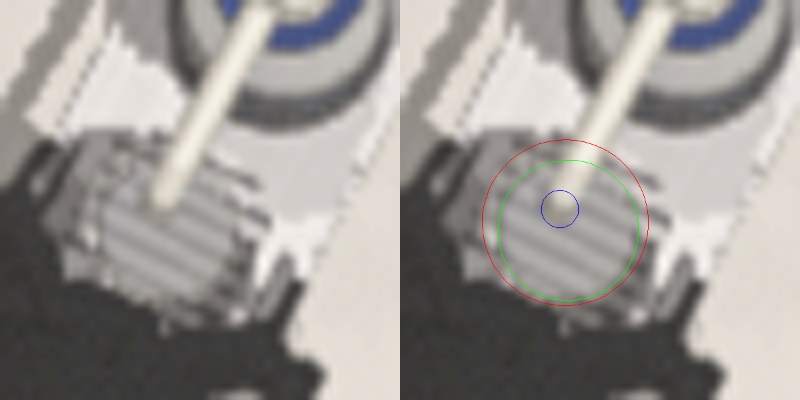

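```bash
python3 -m pendant '[[[0,0.1,-0.2,0],[0,0.25,-0.4,0],[0,0.27,-0.43,0],[0,0.27,-0.43,0],[0,0.27,-0.43,0],[0,0.15,-0.25,0],[0,0,0,0],[0,0,0,0],[0,0,0,0],[0,0,0,0]]]' ;python3 st.py;python3 - <<'E'
from h import *
for n in("scene","top"):
    a=snapshot(n)[:,:,::-1];cv2.imwrite(f"pics/{n}6.png",a)
a=cv2.imread("pics/scene6.png");b=cv2.imread("pics/top6.png")
cv2.imwrite("pics/c6.png",np.hstack([cv2.resize(a[150:290,200:340],(400,400),interpolation=cv2.INTER_CUBIC),cv2.resize(b[150:250,205:305],(400,400),interpolation=cv2.INTER_CUBIC)]))
E
```

```text
time: 27.17
tool_pos: [516.7, -64.2, 89.1]
tcp_rot: [138.7, -0.1, 61.7]
ft_force: [-0.2, 0.0, 0.3]
finger_gap: 76.6
27.1667 [ -0.28 -28.85 142.5  -34.31  33.31 -38.46] [516.73 -64.23  89.14] z [ 0.58 -0.31 -0.75] tilt 41.34898976880082 az -28.218315242238276 x [0.47 0.88 0.  ] y [ 0.66 -0.36  0.66] gap 76.57625466237604 F [-0.22  0.01  0.25]
```

View pics/c6.png

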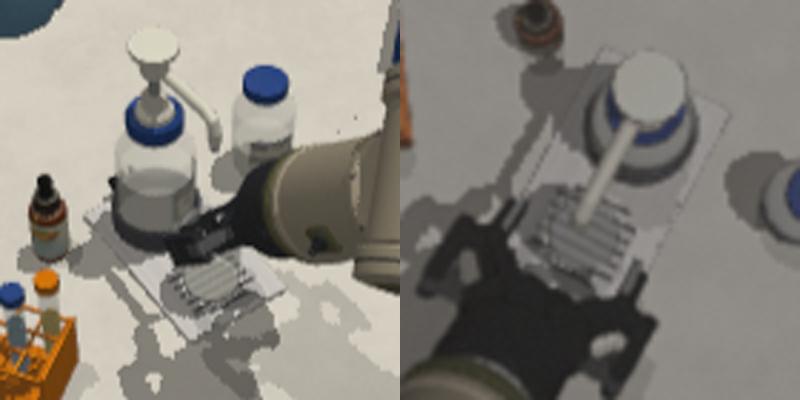

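```bash
python3 -m pendant '[[[0.4,0,0,0],[0.8,0,0,0],[0.9,0,0,0],[0.9,0,0,0],[0.3,0.2,-0.25,0],[0,0.5,-0.6,0],[0,0.66,-0.75,0],[0,0.66,-0.75,0],[0,0.66,-0.75,0],[0,0.66,-0.75,0]]]' ;python3 st.py;python3 plan.py 590 -103 262 0 20
```

```text
time: 28.1
tool_pos: [541.4, -4.6, 180.7]
tcp_rot: [139.9, 0.8, 61.8]
ft_force: [-0.0, -0.6, -0.4]
finger_gap: 76.9
28.1 [  9.78 -28.49 131.31 -32.56  48.82 -36.72] [541.4   -4.64 180.7 ] z [ 0.56 -0.31 -0.76] tilt 40.1251748706051 az -29.156065770984178 x [ 0.47  0.88 -0.01] y [ 0.68 -0.35  0.64] gap 76.94611201968104 F [-0.04 -0.61 -0.39]
[[[-0.54,1,-0.03,0],[-0.54,1,-0.03,0],[-0.54,1,-0.03,0],[-0.54,1,-0.04,0],[-0.54,1,-0.03,0],[-0.54,1,-0.04,0],[-0,0.01,0,0],[-0,-0,0,0],[-0,-0,0,0],[-0,-0,0,0]]]
[[[-0,-0,0,0],[-0,-0,0,0],[-0,-0,0,0],[-0,-0,0,0],[-0,-0,0,0],[-0,-0,0,0],[-0,-0,0,0],[-0,-0,0,0],[-0,-0,0,0],[-0,-0,0,0]]]
[ 590.02169593 -102.99303154  262.10040823]
```

```bash
python3 -m pendant '[[[0,0.66,-0.75,0],[0,0.66,-0.75,0],[0,0.66,-0.75,0],[0,0.66,-0.75,0],[0,0.4,-0.5,0],[0,0,0,0],[0,0,0,0],[0,0,0,0],[0,0,0,0],[0,0,0,0]]]' -1 40;python3 st.py;python3 plan.py 597 -107 260 0 10;python3 - <<'E'
from h import *
for n in("scene","top"):
    a=snapshot(n)[:,:,::-1];cv2.imwrite(f"pics/{n}7.png",a)
a=cv2.imread("pics/scene7.png");b=cv2.imread("pics/top7.png")
cv2.imwrite("pics/c7.png",np.hstack([cv2.resize(a[150:290,200:340],(400,400),interpolation=cv2.INTER_CUBIC),cv2.resize(b[150:250,205:305],(400,400),interpolation=cv2.INTER_CUBIC)]))
E
```

```text
time: 28.93
tool_pos: [541.3, -4.9, 279.3]
tcp_rot: [140.1, 0.8, 62.1]
ft_force: [0.2, -0.2, 0.2]
finger_gap: -0.0
28.9333 [  9.51 -33.42 124.   -27.63  59.28 -45.01] [541.27  -4.91 279.32] z [ 0.56 -0.31 -0.77] tilt 39.94050604913711 az -28.883604503332535 x [ 0.47  0.88 -0.01] y [ 0.68 -0.35  0.64] gap -0.03312335828086028 F [ 0.19 -0.15  0.19]
[[[-0.82,0.79,1,0],[-0.82,0.79,1,0],[-0.82,0.79,1,0],[-0.73,0.7,0.89,0],[-0,0,-0,0],[-0,0,-0,0],[-0,0,-0,0],[-0,0,-0,0],[-0,0,-0,0],[-0,0,-0,0]]]
[ 596.99928318 -106.95115153  259.97839848]
```

View pics/c7.png

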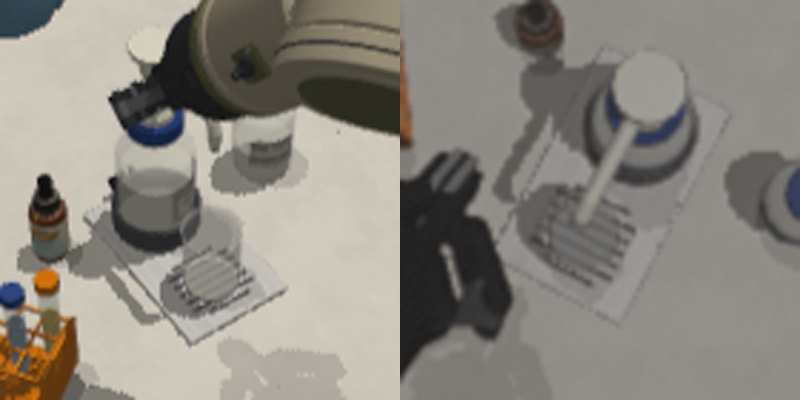

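```bash
python3 -m pendant '[[[-0.4,0.4,0.4,0],[-0.8,0.8,0.9,0],[-0.8,0.8,0.9,0],[-0.7,0.7,0.8,0],[-0.3,0.3,0.4,0],[-0.1,0.1,0.1,0],[0,0,0,0],[0,0,0,0],[0,0,0,0],[0,0,0,0]]]';python3 st.py;python3 plan.py 597 -107 240 0 10 0.5;python3 - <<'E'
from h import *
for n in("scene","top"):
    a=snapshot(n)[:,:,::-1];cv2.imwrite(f"pics/{n}8.png",a)
a=cv2.imread("pics/scene8.png");b=cv2.imread("pics/top8.png")
P=np.array(sense()['tool_pos']);print((px("scene",P)-[200,150])*400/140,(px("top",P)-[205,150])*4+[400,0])
cv2.imwrite("pics/c8.png",np.hstack([cv2.resize(a[150:290,200:340],(400,400),interpolation=cv2.INTER_CUBIC),cv2.resize(b[150:250,205:305],(400,400),interpolation=cv2.INTER_CUBIC)]))
E
```

```text
time: 29.87
tool_pos: [593.4, -104.3, 258.8]
tcp_rot: [140.5, 1.0, 62.3]
ft_force: [0.4, 0.5, 0.2]
finger_gap: 0.1
29.8667 [ -6.41 -25.44 120.59 -18.74  49.13 -61.33] [ 593.44 -104.33  258.8 ] z [ 0.56 -0.31 -0.77] tilt 39.4724567260547 az -28.87528192852417 x [ 0.46  0.89 -0.02] y [ 0.69 -0.35  0.64] gap 0.11293573333419249 F [0.41 0.45 0.24]
[[[-0.01,-0.25,0.5,0],[-0.01,-0.18,0.37,0],[0,0,-0,0],[0,0,-0,0],[0,0,-0,0],[0,0,-0,0],[0,0,-0,0],[0,0,-0,0],[0,0,-0,0],[0,0,-0,0]]]
[ 597.0166333  -107.02543836  239.9120712 ]
[149.93107421   5.91568852] [651.79846993  68.82422276]
```

View pics/c8.png

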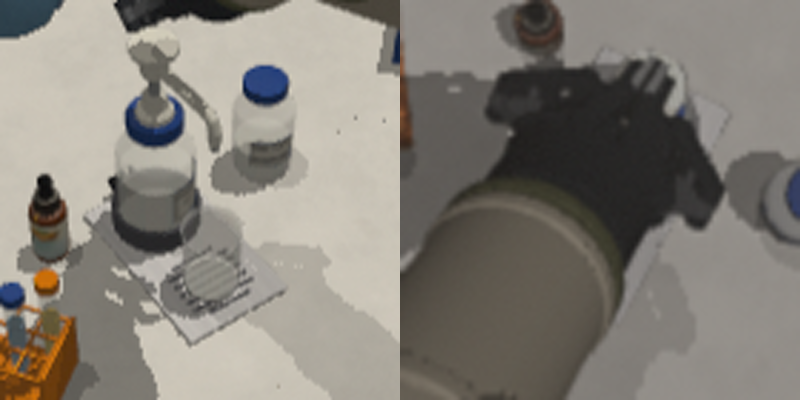

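```bash
python3 -m pendant '[[[0,-0.2,0.35,0],[0,-0.2,0.35,0],[0,-0.1,0.15,0],[0,-0.13,0.15,0],[0,-0.13,0.15,0],[0,-0.13,0.15,0],[0,-0.13,0.15,0],[0,0,0,0],[0,0,0,0],[0,0,0,0]]]';python3 st.py
```

```text
time: 30.8
tool_pos: [598.5, -104.7, 225.7]
tcp_rot: [140.0, 0.8, 62.5]
ft_force: [-3.9, 1.5, 5.4]
finger_gap: -0.0
30.8 [ -6.45 -23.43 122.9  -20.16  44.43 -59.4 ] [ 598.51 -104.71  225.68] z [ 0.57 -0.31 -0.77] tilt 40.03295694246835 az -28.478406608661828 x [ 0.46  0.89 -0.01] y [ 0.68 -0.35  0.64] gap -0.012423615498669644 F [-3.89  1.49  5.38]
```

```bash
python3 -m pendant '[[[0,-0.15,0.15,0],[0,-0.15,0.15,0],[0,-0.15,0.15,0],[0,-0.15,0.15,0],[0,0,0,0],[0,0,0,0],[0,0,0,0],[0,0,0,0],[0,0,0,0],[0,0,0,0]]]';python3 st.py;python3 - <<'E'
from h import *
a=snapshot("scene")[:,:,::-1];cv2.imwrite("pics/scene9.png",a)
cv2.imwrite("pics/c9.png",cv2.resize(a[130:290,200:360],(600,600),interpolation=cv2.INTER_CUBIC))
E
```

```text
time: 31.63
tool_pos: [605.4, -106.2, 226.4]
tcp_rot: [138.3, 0.5, 62.5]
ft_force: [-3.4, 1.2, 6.0]
finger_gap: 0.0
31.6333 [ -6.41 -23.3  123.45 -21.31  42.25 -58.12] [ 605.36 -106.2   226.42] z [ 0.59 -0.31 -0.75] tilt 41.66509916117024 az -27.980460525497456 x [ 0.46  0.89 -0.01] y [ 0.67 -0.34  0.66] gap 0.03902834095836853 F [-3.39  1.21  5.96]
```

View pics/c9.png

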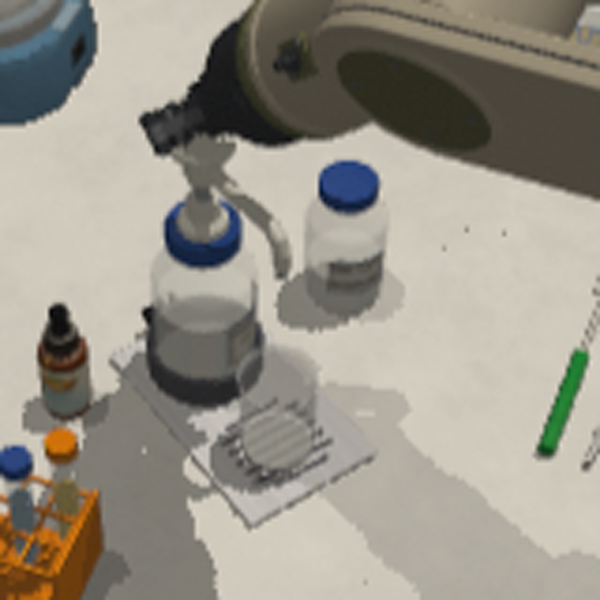

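```bash
python3 -m pendant '[[[-0.1,-0.1,-0.3,0],[-0.1,-0.1,-0.2,0],[0,0,0,0],[0,-0.3,0.15,0],[0,-0.4,0.2,0],[0,-0.5,0.25,0],[0,-0.5,0.25,0],[0,-0.5,0.25,0],[0,-0.5,0.25,0],[0,-0.5,0.25,0]]]';python3 st.py
```

```text
time: 32.52
tool_pos: [597.4, -101.6, 215.3]
tcp_rot: [133.3, -0.4, 62.8]
ft_force: [-24.2, -1.2, 37.3]
finger_gap: 0.1
32.5167 [ -5.31 -27.37 129.92 -26.99  35.87 -51.9 ] [ 597.42 -101.56  215.3 ] z [ 0.65 -0.33 -0.69] tilt 46.703152915532506 az -26.741756862848636 x [0.46 0.89 0.01] y [ 0.61 -0.32  0.73] gap 0.1300331540294079 F [-24.17  -1.16  37.32]
```

Run:
```python
from h import *
a=snapshot("scene")[:,:,::-1];cv2.imwrite("pics/scene10.png",a)
o=cv2.imread("pics/scene0.png")
cv2.imwrite("pics/c10.png",np.hstack([cv2.resize(i[140:280,200:340],(400,400),interpolation=cv2.INTER_CUBIC) for i in (o,a)]))
s=sense();print(s['ft_force'],s['tool_pos'])
print(px("scene",[514.3,-63.8,177]),px("scene",[514.3,-63.8,161]))
```

```text
[-12.88656407  -2.41541962  34.66785418] [ 597.7420225  -101.44636551  215.31998978]
[275.26810144 200.61778715] [275.12490705 205.32466058]
```

View pics/c10.png

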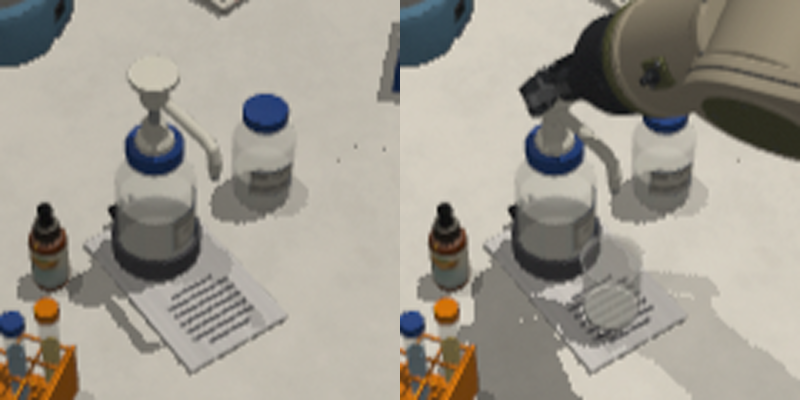

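```bash
python3 -m pendant '[[[0,0.15,-0.15,0],[0,0.2,-0.2,0],[0,0.25,-0.25,0],[0,0.25,-0.25,0],[0,0.25,-0.25,0],[0,0.4,-0.4,0],[0,0.5,-0.6,0],[0,0.5,-0.6,0],[0,0.5,-0.6,0],[0,0.3,-0.4,0]]]';python3 st.py
```

```text
time: 33.4
tool_pos: [586.3, -97.6, 315.7]
tcp_rot: [133.5, -0.3, 62.9]
ft_force: [0.3, -0.5, 0.1]
finger_gap: 0.1
33.4 [ -4.86 -34.05 123.57 -21.29  48.2  -59.45] [586.32 -97.61 315.65] z [ 0.65 -0.33 -0.69] tilt 46.45113264075211 az -26.796759852745787 x [0.46 0.89 0.01] y [ 0.61 -0.32  0.72] gap 0.0504761960873021 F [ 0.33 -0.53  0.09]
```

```bash
python3 plan.py 540 20 310 0 10
```

```text
[[[1,-0.84,-0.77,0],[1,-0.83,-0.77,0],[1,-0.84,-0.77,0],[1,-0.83,-0.78,0],[0.18,-0.15,-0.14,0],[-0,-0,0,0],[-0,-0,0,0],[-0,-0,0,0],[-0,-0,0,0],[-0,-0,0,0]]]
[539.98447962  20.09771671 310.0795706 ]
```

```bash
python3 -m pendant '[[[0.5,-0.4,-0.4,0],[0.8,-0.65,-0.6,0],[0.8,-0.65,-0.6,0],[0.8,-0.65,-0.6,0],[0.8,-0.65,-0.6,0],[0.4,-0.3,-0.3,0],[0,0,0,0],[0,0,0,0],[0,0,0,0],[0,0,0,0]]]';python3 st.py;python3 - <<'E'
from h import *
a=snapshot("scene")[:,:,::-1];cv2.imwrite("pics/scene11.png",a);b=snapshot("top")[:,:,::-1];cv2.imwrite("pics/top11.png",b)
cv2.imwrite("pics/c11.png",np.hstack([cv2.resize(a[140:280,200:340],(400,400),interpolation=cv2.INTER_CUBIC),cv2.resize(b[150:250,205:305],(400,400),interpolation=cv2.INTER_CUBIC)]))
x0,y0=230,180;F=12
im=cv2.resize(b[y0:y0+50,x0:x0+50],(600,600),interpolation=cv2.INTER_CUBIC);im=cv2.convertScaleAbs(im,alpha=1.6)
raw=im.copy();c=(514.3,-63.8)
for r,z,col in((25,6,(0,255,0)),(27.5,76,(0,0,255)),(5.5,177,(255,0,0))):
    pts=[(px("top",[c[0]+r*np.cos(t),c[1]+r*np.sin(t),z])-[x0,y0]+.5)*F for t in np.linspace(0,6.28,60)]
    cv2.polylines(im,[np.int32(pts)],True,col,1)
cv2.imwrite("pics/c12.png",cv2.resize(np.hstack([raw,im]),(800,400)))
E
```

```text
time: 34.23
tool_pos: [540.9, 19.5, 316.2]
tcp_rot: [133.4, -0.4, 62.7]
ft_force: [-0.1, -0.5, 0.2]
finger_gap: 0.1
34.2333 [ 15.8  -37.36 125.6  -34.99  59.17 -37.29] [540.9   19.54 316.19] z [ 0.65 -0.33 -0.69] tilt 46.57629485582465 az -26.89231984524027 x [0.46 0.89 0.01] y [ 0.61 -0.32  0.73] gap 0.0970356347440504 F [-0.14 -0.5   0.17]
```

View pics/c11.png

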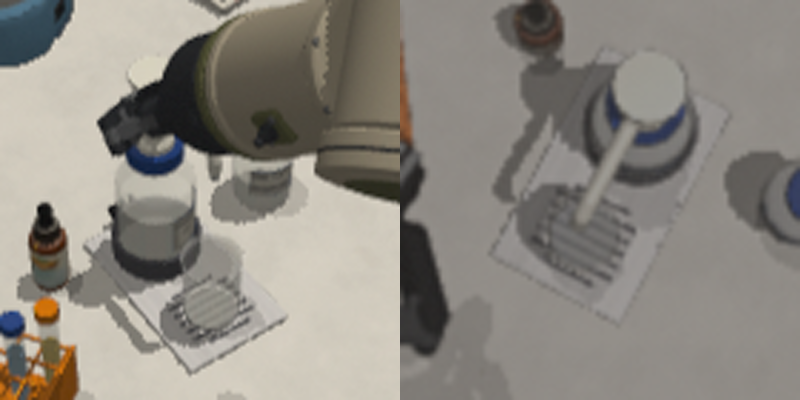

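View pics/c12.png

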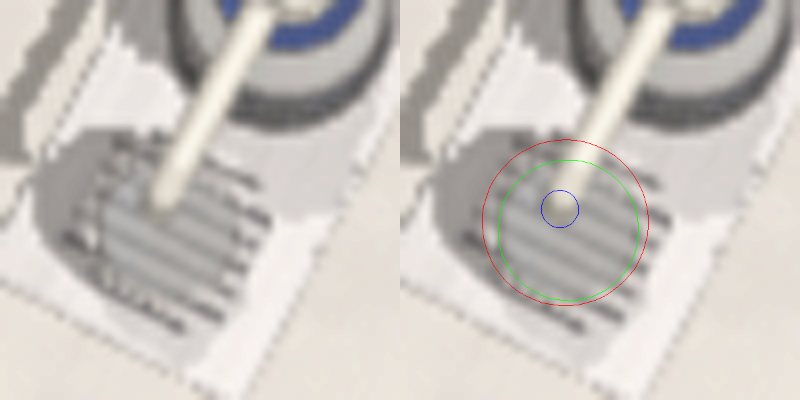

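Run:
```python
from h import *
a=cv2.imread("pics/top0.png").astype(int);b=cv2.imread("pics/top11.png").astype(int)
d=np.abs(a-b).max(2)
for n,(x0,y0,x1,y1) in dict(plain=(292,188,320,214),dropper=(231,147,248,165),pump=(256,162,280,178),spout=(245,198,257,212)).items():print(n,d[y0:y1,x0:x1].max(),d[y0:y1,x0:x1].mean())
hand_in()
```

```text
plain 22 9.440934065934066
dropper 12 8.241830065359476
pump 13 10.817708333333334
spout 43 12.607142857142858
the job is handed in; nothing more can be done
```

The job is handed in, at about 34 s of the 51 s allowed. The beaker stands upright and released on the drip plate under the spout. The pump was then pressed to its stop and let come back up.

**How it was done:** The moves can't tilt the tool directly. I got the lean by turning against the last joint's limit, which gave about 41 degrees, roughly along the stand's axis. I gripped the beaker from the worktop, set it down until light contact (about 1 N), opened the gripper and backed off before touching the pump.

**Last checks:**
- **Beaker:** in the last top picture it is centred under the spout to within about 1–2 mm.
- **Pump stroke:** at the stop the upward force was about 35–37 N, against the 12 N expected there. The spout's mouth had dropped 5.2 px, where 4.7 px was expected for the full 16 mm.
- **Pump up again:** afterwards the head looks the same as at the start, by eye and in the picture comparison.
- **Other bottles:** the plain bottle and the dropper show no movement between the first and last top pictures.
- **Robot:** it was clear of everything at hand-in.

**What went wrong or disagreed:**
- **First press:** it slid about 7 mm across the pump head at about 6 N, with the head only partly down at most. I lifted slightly and pressed again. That full press also pushed the head sideways with up to 24 N.
- **Force peaks:** these pressing forces were on the shut fingertips. An abrupt stop at full stretch early on read about 94 N at the wrist in total, under the 120 N limit.
- **Joint limits:** while making the lean, joints 2 and 3 read up to 0.03 degrees past their stated limits.
- **Cameras:** the two views disagreed by about 6 mm in y. I used the top camera because it matched the gripper's known position.

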